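# Fit a steering idler sheave and lock it with its spring cotter

## Robot

A 7-joint arm with a two-finger parallel gripper is mounted at the origin on the work surface. World frame = base frame: x ahead of the robot, y to its left, z up, the work surface at z = 0. Lengths are in m, angles in rad, forces in N, time in s.
With the tool pointing down it reaches from about 0.425 to 0.825 m from the base axis. Payload 3.6 kg.
Tool frame: the origin (TCP) lies at the very end of the fingers, on their centre line; the grasp point (between the pads) lies 19 mm behind it; z points along the fingers, x is the direction in which the jaws open and shut, and the axes are right-handed (so a half turn about z gives the same grasp; the last joint's range is limited). The gripper opens to 85 mm and grips with 20 to 120 N. Pads are 22 mm wide; open, the fingers measure 114 mm over their backs; the gripper's body (76 mm by 85 mm) begins 54 mm behind the grasp point. The pads swing forward as they close: fully open they stand 13 mm farther back than shut.
Start: joints at [1.238, 0.615, -0.013, 1.423, 0.008, 1.103, -0.04], TCP at [0.196, -0.62, 0.231] pointing down, gripper open.
Joint ranges: [-3.12, 3.12], [-0.3, 2.06], [-1.34, 1.32], [0.26, 2.42], [-1.36, 4.5], [0.01, 1.98], [-2.84, 2.84]. Speed limits (rad/s): [2.79, 2.79, 3.14, 3.14, 3.14, 3.14, 3.14].

## Interface

Orientations are given as a unit quaternion [w, x, y, z].
In Python, from workcell import r gives the robot as it stands.
- The arm moves only by the tool arm_command, never from a script. Its argument "deltas" is a list of rows, each an object with "linear": the shift along the world's x, y, z in mm, a list of three; "turn": the turn about the world's z in degrees; "hand": the opening, from 0 (shut) to 1 (fully open). A call has exactly 10 rows; each row shifts and turns the commanded pose from where the row before left it; what a row does not reach is not made up. A row lasts 1/12 s, in which the tool goes at most 41.7 mm and 7.16 degrees, less where a joint would pass 70% of its speed; a pose out of reach is approached as far as the arm can. A call is refused whole if a number of a shift passes 41.7 or a number of a turn 7.16, either way. A call with a gripper value outside its range is refused whole. The fingers move at their own pace and stop on an object; "newtons" is the grip in N (left out, the last holds). Time passes only in rows, so rows that do not move let the fingers close, or fill a call up. It gives the time, the measured TCP pose, the force and the opening at its end, in the units of the state.
- r.get_obs(): the state, without advancing time (a new reading comes with each control period).
- r.read_camera(name): name is "scene" or "top"; returns a dict with "frame" (384x512x3 uint8, blue, green, red), "camera_matrix" (3x3 intrinsics, pixels), "R" (3x3) and "t" (3): a world point X has camera coordinates R X + t. Camera axes: x right, y down, z forward; pixel columns grow to the right and rows downward; lengths in m; the calibration is good to about 2 mm. A picture is of the moment at which its call begins. There is no depth.
- r.sign_off(): hands the job in, once; it reports no verdict.
Trained networks look in a picture, given as the dict that the camera call returned (one of the last four; its "shot" number tells which), for a name from the list of things; names that differ only in an ending like _2 or _b are one class to them, and where a whole thing is asked for, a point or a joint stands for the part that bears it (a point fixed in the world has none). Each returns a list of dicts, best first, with "score" (0 to 1); they miss things now and then, are a little off and sometimes report something else, mostly with a low value. They report only what shows in the picture. A call takes as long as a camera call.
- r.look_for(name, picture): "rect" ([left, top, width, height] in pixels, round what is visible of it).
- r.silhouettes(name, picture): "mask" (384x512 bool, what is visible of it) and "rect" ([left, top, width, height] in pixels, round what is visible of it).
- r.tip_of(name, picture): "xy" ([column, row] in pixels: a listed point, or the origin of a listed thing).
The state is a dict: "t": time; "qpos": joint angles; "joint_vel": joint speeds; "joint_efforts": joint torques, N m; "tool_pos": TCP position; "orientation": TCP orientation; "wrist_force": force on the tool from outside, world axes, zero at the start; "wrist_torque": the same for the moment, N m; "finger_gap": finger opening in m.
Only numpy, scipy, OpenCV 4.12 (cv2) and the standard library are available. Lean on these libraries where they do the work, as an engineer would, in place of code of your own. Each camera call takes 0.05 s, during which the arm holds its last target.

## Task

Put the black sheave on the upright axle and let it go fully down, then lock it with the spring cotter: work the cotter's straight leg through the axle's cross hole above the sheave, feeling for the hole because nobody has lined it up, and push until the bow snaps over the axle. Do not force the sheave or the cotter, and leave the jar, the screwdriver and the scraper where they are.

Things in the scene. Friction and masses are not known exactly. Their poses are not given: they have to be found in the camera images.
- base: Idler base fixed to the table: plywood pad 200 x 150 x 9 mm, aluminium plate 165 x 110 mm to 19 mm height (bolt heads at its corners to 27 mm), brass washer 38 mm across; its top, at 22 mm, is the sheave's seat. Origin: centre of the pad's underside, z up. A steel axle, 20 mm in diameter, stands on the origin; its chamfered top is at 76 mm.
- axle_hole (a point): Point on the axle's axis at the middle of its cross hole, 62.5 mm above the table; axes as the base's. The hole is level, 6.5 mm wide and 8 mm high, and goes right through. The axle is pressed in and does not turn; which way the hole points is not measured: anywhere within 0.9 rad either side of the base's x axis. The leg goes in only when lined up with it within about 0.1 rad.
- sheave: Black plastic wire sheave, about 0.22 kg, 100 mm across, rim 24 mm high, with a raised hub 44 mm across and 36 mm high on top to grip across; bore 21.8 mm with a chamfered foot. Origin: centre of its underside, z up along the bore. Seated, its underside is 22 mm above the table and the hub ends 4.5 mm below the middle of the cross hole.
- clip: Spring cotter (R-clip) of 5 mm steel wire, 104 mm long, lying flat. Origin: centre of its eye on the underside; z up, x along the leg to its tip. Eye: two stacked turns, 10 mm high, 35 mm long, 21 mm wide, straight flanks x = -7 to 7 mm at y = +-10.5 mm, to grip across. Leg's centre line y = -8, z = 2.5 mm. Bow on the +y side: flared end x = 70, y = 7.5, mouth x = 60, neck x = 36 mm.
- clip_seat (a point): Point on the leg's centre line (clip x = 48, y = -8, z = 2.5 mm) that lies on the axle's axis when the cotter is home, with the bow's hollow round the axle.
- clip_tip (a point): The leg's round tip (clip x = 86.5, y = -8, z = 2.5 mm). It meets the axle's near face 48.5 mm of travel before home, well before the bow does (24 mm before home).
- bow (a joint): How far the bow is sprung open (rad, 10 Nm/rad): 0 relaxed, 0.06 to 0.12 as its mouth rides over the axle, near 0 again once home. Along the leg the push rises to about 5 to 20 N from 23 to 15 mm before home, falls to nothing at about 10 mm, then the bow draws itself on until it is home; pushed more than 1 mm past home the neck meets the axle and the push rises steeply.
- grease: White jar with a black lid, 60 mm across, 55 mm high; a bystander. Origin at the centre of its underside.
- screwdriver: Red-handled screwdriver, about 190 mm long, lying flat; a bystander. Origin in its underside; its x axis points along the blade.
- scraper: Blue plastic scraper, 165 mm long, 60 mm wide blade, lying flat; a bystander. Origin in the middle of its length, underside.

How it is judged:
By the outcome, as a careful person would: the job done as asked, in the order asked, and still so for the second after the job is handed in, with the robot touching nothing.
It also fails if it takes over 72 s, if anything falls off the work surface, if the arm or the gripper's body presses on something with over 40 N, if the wrist force passes 120 N, or if a joint passes its speed limit or range.

## Working session

There is one attempt and no reset: what is moved stays moved. The work goes in short steps, Python scripts to look and compute and a tool call to move; the robot and the scene stay as the last step left them, time stands still between calls to the robot, and variables do not carry over. Pictures are saved under pics/ and viewed, and the job is handed in when it is done.

Besides the shell and the picture viewer there is one more tool, called after "Request:" as name([rows], argument=value, ...), one row to a line, values as JSON. arm_command: Moves the arm, as the interface text tells. Its arguments: {"type":"object","properties":{"deltas":{"type":"array","items":{"type":"object","properties":{"linear":{"type":"array","items":{"type":"number"}},"turn":{"type":"number"},"hand":{"type":"number"}}}},"newtons":{"type":"number"}},"required":["deltas"]}

```bash
mkdir -p pics; ls; cat > h.py <<'E'
import numpy as np, cv2
from workcell import r
def snap(cam,name=None):
    p=r.read_camera(cam)
    if name: cv2.imwrite('pics/'+name+'.png',p['frame'])
    return p
def ray(p,uv):
    K=np.array(p['camera_matrix']);R=np.array(p['R']);t=np.array(p['t'])
    d=R.T@np.linalg.inv(K)@np.array([uv[0],uv[1],1.]); return -R.T@t,d
def onz(p,uv,z):
    c,d=ray(p,uv); return c+d*(z-c[2])/d[2]
def proj(p,X):
    K=np.array(p['camera_matrix']);x=np.array(p['R'])@np.asarray(X,float)+np.array(p['t']);x=K@x;return x[:2]/x[2]
def tri(ps,uvs):
    A=np.zeros((3,3));b=np.zeros(3)
    for p,uv in zip(ps,uvs):
        c,d=ray(p,uv);d/=np.linalg.norm(d);P=np.eye(3)-np.outer(d,d);A+=P;b+=P@c
    return np.linalg.solve(A,b)
E
python3 - <<'E'
from h import *
np.set_printoptions(precision=4,suppress=True)
o=r.get_obs(); print({k:np.round(v,3) for k,v in o.items()})
for c in ('scene','top'):
    p=snap(c,c+'0')
    print(c,p['R'],p['t'],p['camera_matrix'])
    for n in ['base','axle_hole','sheave','clip','clip_tip','clip_seat','grease','screwdriver','scraper']:
        a=r.tip_of(n,p)[:2]
        print(n,[(np.round(q['xy'],1),round(q['score'],2)) for q in a],[(q['rect'],round(q['score'],2)) for q in r.look_for(n,p)[:2]])
E
```

```text
pics
{'t': np.float64(0.0), 'qpos': array([ 1.238,  0.616, -0.013,  1.425,  0.008,  1.103, -0.04 ]), 'joint_vel': array([-0.   ,  0.   ,  0.   ,  0.001,  0.001,  0.001,  0.001]), 'joint_efforts': array([ -0.001, -46.921,   0.259, -17.103,   0.01 ,   0.01 ,   0.   ]), 'tool_pos': array([ 0.195, -0.619,  0.23 ]), 'orientation': array([-0.001,  0.807, -0.591, -0.001]), 'wrist_force': array([ 0.198, -0.52 , -0.014]), 'wrist_torque': array([-0.008,  0.042, -0.047]), 'finger_gap': np.float64(0.086)}
scene [[ 0.8675  0.4973 -0.0135]
 [ 0.421  -0.7483 -0.5127]
 [-0.265   0.4391 -0.8585]] [-0.5195 -0.2333  1.2362] [[407.1139   0.     260.0052]
 [  0.     407.1139 189.1252]
 [  0.       0.       1.    ]]
base [(array([247.5, 167.8]), 0.65)] [([202.3, 135.2, 81.5, 67.1], 0.89)]
axle_hole [(array([241.4, 154.2]), 0.55)] [([199.6, 137.7, 86.7, 62.0], 0.97)]
sheave [(array([278.7, 108.8]), 0.9)] [([261.8, 93.1, 33.4, 31.7], 0.87)]
clip [] [([152.4, 257.2, 41.5, 14.2], 0.55)]
clip_tip [(array([192.3, 271.6]), 0.62), (array([179.6, 267.9]), 0.33)] [([152.5, 258.2, 42.1, 14.9], 0.45)]
clip_seat [(arr
[... 719 characters left out ...]
6.2, 36.6, 34.3], 0.69)]
axle_hole [(array([235.5, 217.8]), 0.59), (array([371.3, 213.7]), 0.28)] [([201.6, 176.5, 72.1, 89.6], 0.89)]
sheave [(array([146.6, 226. ]), 0.72)] [([123.7, 203.9, 40.8, 40.0], 0.77)]
clip [(array([376.6, 230.6]), 0.75)] [([367.2, 200.0, 11.7, 40.5], 0.62)]
clip_tip [(array([362.5, 198.4]), 0.69)] [([365.9, 206.1, 9.6, 25.3], 0.56)]
clip_seat [(array([370.5, 217.2]), 0.7)] [([362.8, 203.3, 19.8, 36.5], 0.76)]
grease [(array([280.5, 117. ]), 0.6)] [([268.8, 98.7, 27.5, 27.3], 0.86)]
screwdriver [(array([143.5, 132.5]), 0.81)] [([135.2, 94.1, 20.5, 74.6], 0.86)]
scraper [(array([363.4, 149. ]), 0.6), (array([377.6, 231.8]), 0.37)] [([349.8, 114.7, 25.5, 64.7], 0.89)]
```

```bash
python3 - <<'E'
import cv2
a=cv2.imread('pics/scene0.png');b=cv2.imread('pics/top0.png')
cv2.imwrite('pics/s1.png',cv2.resize(a[80:340,130:400],None,fx=2.2,fy=2.2,interpolation=cv2.INTER_CUBIC))
cv2.imwrite('pics/t1.png',cv2.resize(b[80:280,110:400],None,fx=2.7,fy=2.7,interpolation=cv2.INTER_CUBIC))
E
```

```text
(no output)
```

View pics/s1.png

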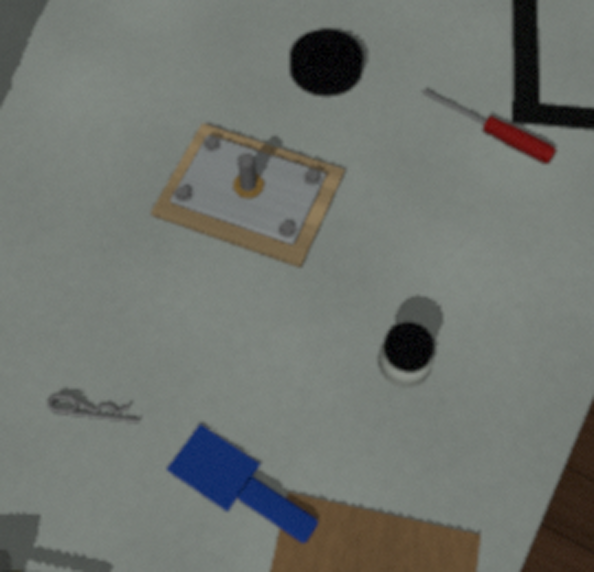

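View pics/t1.png

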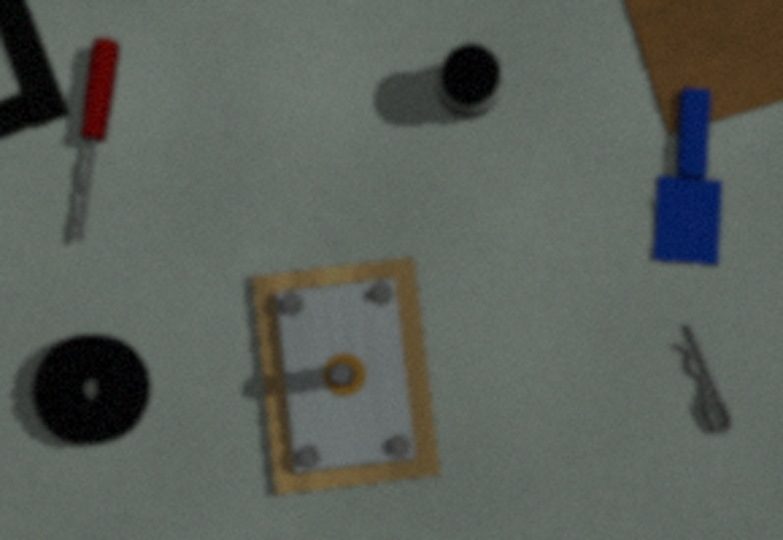

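```bash
python3 - <<'E'
from h import *
np.set_printoptions(precision=4,suppress=True)
S=snap('scene');T=snap('top')
for n in ['base','axle_hole','sheave','clip','clip_tip','clip_seat','grease','scraper','screwdriver']:
    a=r.tip_of(n,S);b=r.tip_of(n,T)
    z={'axle_hole':.0625,'clip_tip':.0025,'clip_seat':.0025}.get(n,0)
    if a: print(n,'S',onz(S,a[0]['xy'],z),a[0]['score'])
    if b: print(n,'T',onz(T,b[0]['xy'],z),b[0]['score'])
    if a and b: print('  tri',tri([S,T],[a[0]['xy'],b[0]['xy']]))
def mask(n,p):
    m=r.silhouettes(n,p); return m[0]['mask'].astype(np.uint8) if m else None
for c,p in(('S',S),('T',T)):
    for n,z in (('sheave',.024),('clip',.003),('base',.005)):
        m=mask(n,p)
        if m is None: print(c,n,None);continue
        cs=max(cv2.findContours(m,0,1)[0],key=cv2.contourArea)
        pts=np.array([onz(p,q[0],z)[:2] for q in cs])*1000
        print(c,n,m.sum(),'minrect',cv2.minAreaRect(pts.astype(np.float32)))
E
```

```text
base S [0.5099 0.0583 0.    ] 0.93
base T [0.5117 0.0482 0.    ] 0.87
  tri [0.5135 0.049  0.0141]
axle_hole S [0.5186 0.0592 0.0625] 0.77
sheave S [0.487  0.2764 0.    ] 0.59
sheave T [0.491  0.2755 0.    ] 0.58
  tri [0.4902 0.273  0.0055]
clip S [ 0.4817 -0.2833  0.    ] 0.73
clip T [ 0.4815 -0.2967  0.    ] 0.53
  tri [ 0.4852 -0.2888  0.0165]
clip_tip S [ 0.5626 -0.2596  0.0025] 0.51
clip_tip T [ 0.5613 -0.258   0.0025] 0.72
  tri [ 0.5615 -0.2589 -0.0007]
clip_seat S [ 0.4809 -0.2828  0.0025] 0.69
clip_seat T [ 0.5137 -0.2735  0.0025] 0.56
  tri [ 0.5026 -0.2777  0.0253]
grease S [ 0.791  -0.0538  0.    ] 0.56
grease T [ 0.7683 -0.0499  0.    ] 0.86
  tri [ 0.7826 -0.0467 -0.0283]
scraper S [ 0.6921 -0.2601  0.    ] 0.79
scraper T [ 0.6964 -0.2636  0.    ] 0.61
  tri [ 0.6942 -0.2616  0.0088]
screwdriver S [0.7433 0.301  0.    ] 0.59
screwdriver T [0.7271 0.3005 0.    ] 0.76
  tri [ 0.7365  0.3108 -0.0185]
S sheave 832 minrect ((503.3952331542969, 274.6462097167969), (95.53671264648438, 113.1967544555664), 29.076000213623047)
S clip 200 minrect ((504.299072265625, -276.515625), (81.89952850341797, 19.7745361328125), 17.96333885192871)
S base 3454 minrect ((514.1953125, 54.85930633544922), (204.22607421875, 156.34803771972656), 7.186714172363281)
T sheave 1383 minrect ((496.335693359375, 281.5250549316406), (96.2178726196289, 102.28053283691406), 0.6103741526603699)
T clip 193 minrect ((502.9666748046875, -273.3345947265625), (90.47603607177734, 22.339488983154297), 24.39669418334961)
T base 4993 minrect ((511.49603271484375, 55.63375473022461), (204.2593994140625, 152.81915283203125), 7.373239517211914)
```

```bash
cat > fit.py <<'E'
from h import *
from scipy.optimize import minimize
F=4
def up(im): return cv2.resize(im,None,fx=F,fy=F,interpolation=cv2.INTER_CUBIC)
def px(p,X): return (proj(p,X)+.5)*F-.5
def circ(c,rad,z,n=60):
    a=np.linspace(0,2*np.pi,n,endpoint=False); return [[c[0]+rad*np.cos(t),c[1]+rad*np.sin(t),z] for t in a]
def hullmask(p,Xs,shape):
    q=np.array([px(p,X) for X in Xs]).astype(np.float32)
    h=cv2.convexHull(q); m=np.zeros(shape,np.uint8)
    cv2.fillConvexPoly(m,np.round(h*16).astype(np.int32),1,cv2.LINE_8,4); return m
def iou(a,b): return (a&b).sum()/max(1,(a|b).sum())
def sheave_pts(x,y,z0=0): return circ((x,y),.05,z0)+circ((x,y),.05,z0+.024)+circ((x,y),.022,z0+.036)
def base_pts(x,y,a):
    c,s=np.cos(a),np.sin(a)
    return [[x+c*u-s*v,y+s*u+c*v,z] for u in(-.1,.1) for v in(-.075,.075) for z in(0,.009)]
def biggest(m):
    n,l,st,_=cv2.connectedComponentsWithStats(m); i=1+np.argmax(st[1:,4]); return (l==i).astype(np.uint8)
def region(m,p,c,rad):
    q=px(p,[c[0],c[1],.01]); k=np.zeros_like(m); s=np.linalg.norm(px(p,[c[0]+rad,c[1],.01])-q)
    cv2.circle(k,tuple(int(v) for v in q),int(s),1,-1); return m&k
E
cat > fit1.py <<'E'
from fit import *
np.set_printoptions(precision=4,suppress=True)
S=snap('scene');T=snap('top')
for nm,ps in (('S',[S]),('T',[T]),('ST',[S,T])):
    dm=[];bm=[]
    for p in ps:
        f=up(p['frame']); g=f.max(2)
        dm.append(biggest(region((g<50).astype(np.uint8),p,(.49,.276),.09)))
        hsv=cv2.cvtColor(f,cv2.COLOR_BGR2HSV)
        o=((hsv[...,1]>70)&(hsv[...,0]>8)&(hsv[...,0]<28)).astype(np.uint8)
        o=region(o,p,(.511,.055),.14); o=cv2.morphologyEx(o,cv2.MORPH_OPEN,np.ones((5,5)))
        q=cv2.convexHull(np.argwhere(o)[:,::-1].astype(np.int32)); h=np.zeros_like(o); cv2.fillConvexPoly(h,q,1); bm.append(h)
    fs=lambda v:-sum(iou(m,hullmask(p,sheave_pts(*v),m.shape)) for m,p in zip(dm,ps))/len(ps)
    r1=minimize(fs,[.49,.276],method='Nelder-Mead',options=dict(initial_simplex=[[.49,.276],[.50,.276],[.49,.286]],xatol=1e-4))
    fb=lambda v:-sum(iou(m,hullmask(p,base_pts(*v),m.shape)) for m,p in zip(bm,ps))/len(ps)
    r2=minimize(fb,[.511,.055,.12],method='Nelder-Mead',options=dict(initial_simplex=[[.511,.055,.12],[.52,.055,.12],[.511,.065,.12],[.511,.055,.2]],xatol=1e-4))
    print(nm,'sheave',r1.x,r1.fun,'base',r2.x,r2.fun)
    for i,p in enumerate(ps):
        if len(ps)==2:
            v=up(p['frame']).copy()
            for X in sheave_pts(*r1.x)+base_pts(*r2.x)+circ(r2.x,.01,.076,24)+circ(r2.x,.019,.022,24): cv2.circle(v,tuple(int(round(a)) for a in px(p,X)),1,(0,255,0),-1)
            c=px(p,[.505,.16,.02]).astype(int); cv2.imwrite('pics/fit%d.png'%i,v[max(0,c[1]-300):c[1]+300,max(0,c[0]-400):c[0]+400])
E
python3 fit1.py
```

```text
S sheave [0.4963 0.2873] -0.9333772122275852 base [0.5117 0.0563 0.1402] -0.9587591766230027
T sheave [0.4965 0.2852] -0.964570986859057 base [0.5125 0.0543 0.1309] -0.9900728324852839
ST sheave [0.4966 0.2852] -0.9479161915904182 base [0.5116 0.0545 0.1313] -0.9730136195749138
```

View pics/fit0.png

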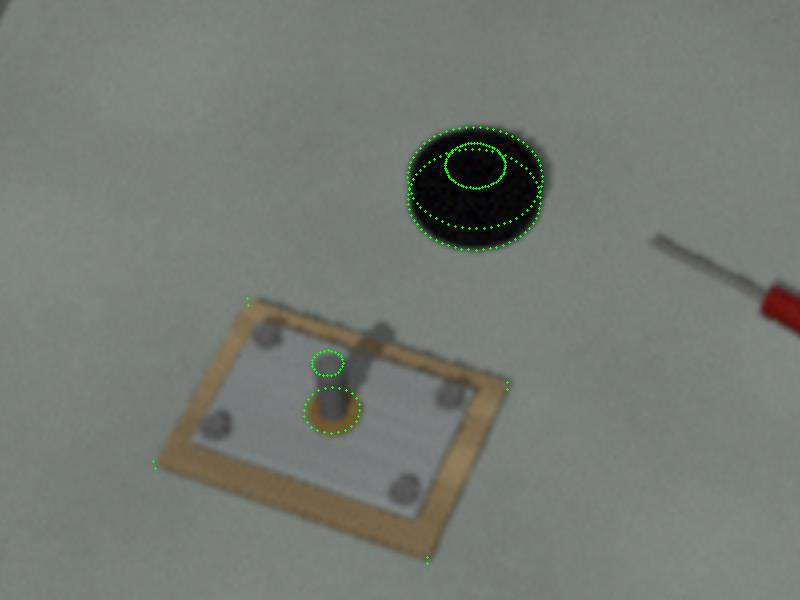

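View pics/fit1.png

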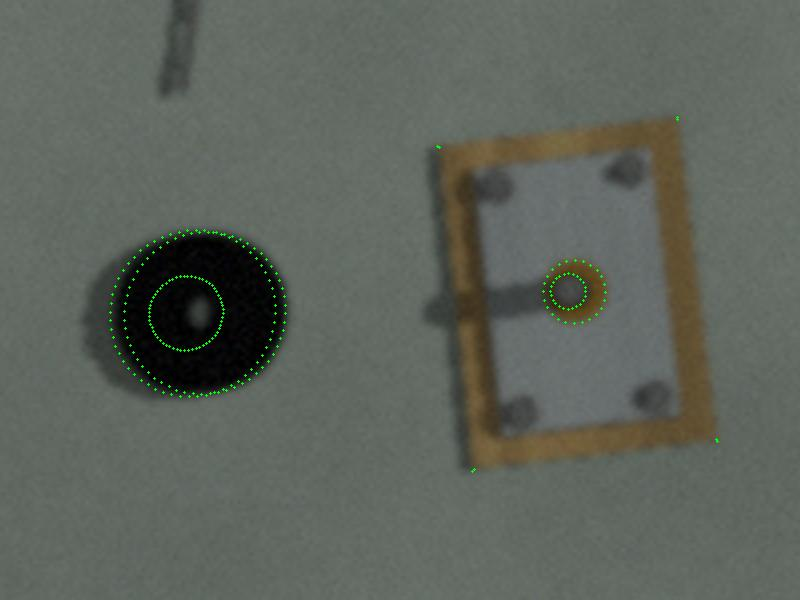

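```bash
for t in 25 35; do sed "s/g<50/g<$t/" fit1.py > f2.py; python3 f2.py; done; cat > bore.py <<'E'
from fit import *
for c in('scene','top'):
    p=snap(c);f=up(p['frame']).max(2).astype(int)
    q=px(p,[.4965,.284,.018]); x,y=q.astype(int); w=f[y-22:y+22,x-26:x+26]
    wt=np.clip(w-w.min()-15,0,None)*1.; yy,xx=np.mgrid[y-22:y+22,x-26:x+26]
    cx,cy=(wt*xx).sum()/wt.sum(),(wt*yy).sum()/wt.sum(); print(c,w.min(),w.max(),q,cx,cy,onz(p,((cx+.5)/F-.5,(cy+.5)/F-.5),.018))
E
python3 bore.py
```

```text
S sheave [0.4954 0.2892] -0.8646627565982404 base [0.511  0.056  0.1395] -0.9612482667963193
T sheave [0.4969 0.2829] -0.8626522618688934 base [0.5123 0.0546 0.1287] -0.9912464462067934
ST sheave [0.4951 0.2865] -0.8612826667659244 base [0.5116 0.0545 0.1309] -0.9744222893350405
S sheave [0.4951 0.2879] -0.8960820212376419 base [0.5117 0.0561 0.1434] -0.9601107833968779
T sheave [0.4975 0.2846] -0.9066924897783516 base [0.5123 0.0545 0.1326] -0.9898155073547744
ST sheave [0.4962 0.2862] -0.8997558684467017 base [0.5121 0.0546 0.1325] -0.9742849801572673
scene 0 18 [1111.54285927  427.91492144] 1121.4 433.7 [0.50562397 0.28255805 0.018     ]
top 0 64 [572.34273543 896.6781765 ] 573.9164401370996 896.18118425718 [0.49681069 0.28305301 0.018     ]
```

```bash
python3 - <<'E'
from fit import *
for c in('scene','top'):
    p=snap(c);f=cv2.resize(p['frame'],None,fx=10,fy=10,interpolation=cv2.INTER_CUBIC)
    for n,X,w in (('clip',[.505,-.275,0],(400,300)),('axle',[.512,.054,.06],(200,200)),):
        q=((proj(p,X)+.5)*10).astype(int); v=f[q[1]-w[1]:q[1]+w[1],q[0]-w[0]:q[0]+w[0]]
        v=cv2.normalize(v,None,0,255,cv2.NORM_MINMAX)
        print(c,n,(q-np.array(w))/10); cv2.imwrite(f'pics/{n}_{c}.png',v)
E
```

```text
scene clip [130.  236.3]
scene axle [221.7 135.8]
top clip [330.9 193.1]
top axle [216.5 198.7]
```

View pics/clip_top.png

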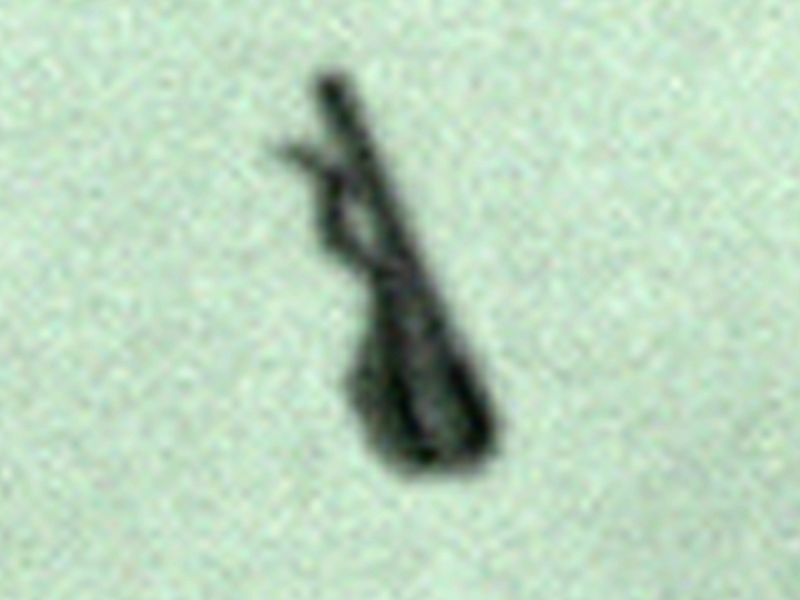

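View pics/clip_scene.png

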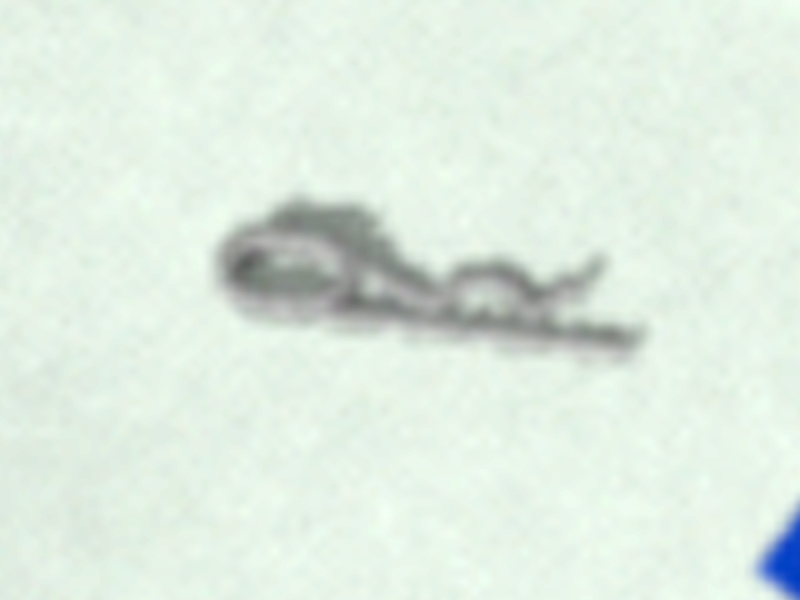

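View pics/axle_scene.png

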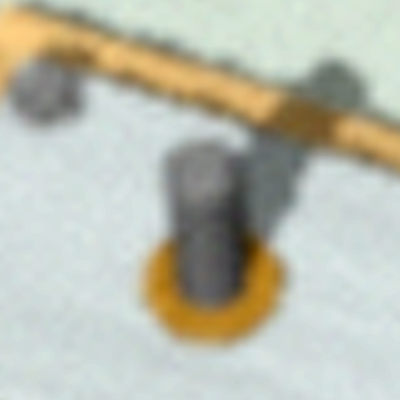

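View pics/axle_top.png

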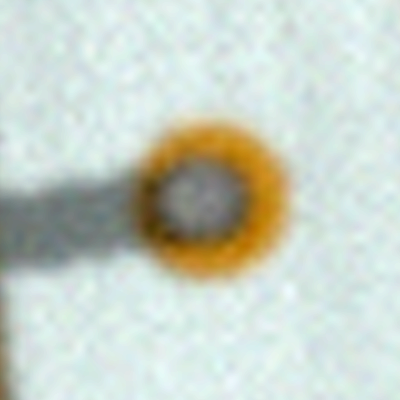

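```bash
python3 - <<'E'
from h import *
np.set_printoptions(precision=4,suppress=True)
S=snap('scene');T=snap('top')
f=lambda o,xy:(np.array(o)+(np.array(xy)/10)-.5)
tc=[130,236.3];tt=[330.9,193.1]; ax=[221.7,135.8];at=[216.5,198.7]
print('tip S',onz(S,f(tc,(638,340)),.0025),'T',onz(T,f(tt,(330,77)),.0025))
print('leg mid S',onz(S,f(tc,(345,303)),.0025),'T',onz(T,f(tt,(432,320)),.0025))
print('eye end S',onz(S,f(tc,(218,262)),.005),'T',onz(T,f(tt,(445,472)),.005))
print('axle top S',onz(S,f(ax,(203,173)),.076),'T',onz(T,f(at,(203,197)),.076))
print('washer S',onz(S,f(ax,(214,278)),.022),'T',onz(T,f(at,(212,200)),.022))
E
cat > clipfit.py <<'E'
from fit import *
np.set_printoptions(precision=4,suppress=True)
def model(): # points of center lines (clip frame mm)
    leg=[(x,-8,2.5) for x in np.arange(-7,86,1.)]
    eye=[]
    for z in (2.5,7.5):
        eye+=[(x,s*8,z) for x in np.arange(-7,7.1,1) for s in(-1,1)]
        for t in np.linspace(-np.pi/2,np.pi/2,16): eye+=[(7+8*np.cos(t),8*np.sin(t),z),(-7-8*np.cos(t),8*np.sin(t),z)]
    return np.array(leg+eye)/1000
M=model()
if __name__=='__main__':
    P=[snap('scene'),snap('top')]
    D=[]
    for p in P:
        f=up(p['frame']); g=f.max(2).astype(np.float32); D.append(cv2.GaussianBlur(cv2.medianBlur(g,5),(0,0),2))
    def cost(v,idx=(0,1)):
        c,s=np.cos(v[2]),np.sin(v[2]); X=np.c_[v[0]+c*M[:,0]-s*M[:,1],v[1]+s*M[:,0]+c*M[:,1],M[:,2]]
        t=0
        for i in idx:
            q=np.array([px(P[i],x) for x in X]).astype(np.float32)
            t+=cv2.remap(D[i],q[:,:1],q[:,1:],cv2.INTER_LINEAR).mean()
        return t
    for idx in ((0,),(1,),(0,1)):
        best=None
        for a in(.2,.35,.5):
            for dx in (-.01,0,.01):
                x0=np.array([.482+dx,-.285,a]); sx=[x0,x0+[.008,0,0],x0+[0,.008,0],x0+[0,0,.15]]
                o=minimize(cost,x0,args=(idx,),method='Nelder-Mead',options=dict(initial_simplex=sx,xatol=1e-4))
                if best is None or o.fun<best.fun: best=o
        print(idx,best.x,best.fun)
    v=best.x
    for i,p in enumerate(P):
        f=up(p['frame']).copy();c,s=np.cos(v[2]),np.sin(v[2])
        for m in M: cv2.circle(f,tuple(int(round(a)) for a in px(p,[v[0]+c*m[0]-s*m[1],v[1]+s*m[0]+c*m[1],m[2]])),0,(0,255,0),-1)
        q=px(p,[.505,-.275,0]).astype(int); cv2.imwrite('pics/cf%d.png'%i,cv2.resize(f[q[1]-75:q[1]+75,q[0]-100:q[0]+100],None,fx=3,fy=3))
E
python3 clipfit.py; python3 -c "
import cv2,numpy as np
cv2.imwrite('pics/cf.png',cv2.resize(np.vstack([cv2.imread('pics/cf%d.png'%i) for i in (0,1)]),(400,600)))"
```

```text
tip S [ 0.5615 -0.2554  0.0025] T [ 0.5601 -0.258   0.0025]
leg mid S [ 0.4947 -0.2825  0.0025] T [ 0.5003 -0.2821  0.0025]
eye end S [ 0.4628 -0.2898  0.005 ] T [ 0.4633 -0.2837  0.005 ]
axle top S [0.5146 0.0524 0.076 ] T [0.5126 0.0523 0.076 ]
washer S [0.5126 0.056  0.022 ] T [0.5124 0.0537 0.022 ]
(0,) [ 0.4799 -0.2785  0.362 ] 82.81224822998047
(1,) [ 0.4797 -0.2813  0.3899] 56.79814529418945
(0, 1) [ 0.4798 -0.2797  0.3752] 141.14212036132812
```

View pics/cf.png

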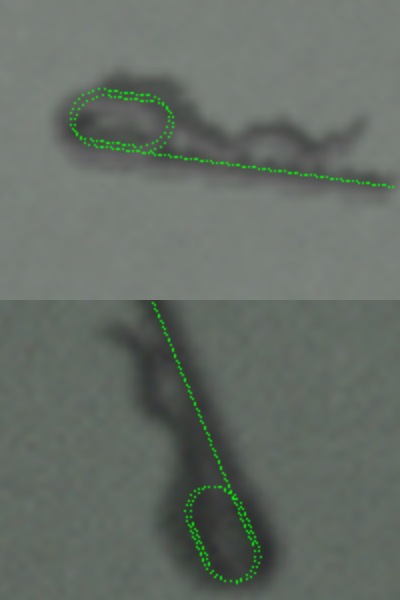

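Request:
arm_command([
  {"linear": [30.5, 26.9, -3], "turn": -1.76, "hand": 0.8},
  {"linear": [30.5, 26.9, -3], "turn": -1.76, "hand": 0.8},
  {"linear": [30.5, 26.9, -3], "turn": -1.76, "hand": 0.8},
  {"linear": [30.5, 26.9, -3], "turn": -1.76, "hand": 0.8},
  {"linear": [30.5, 26.9, -3], "turn": -1.76, "hand": 0.8},
  {"linear": [30.5, 26.9, -3], "turn": -1.76, "hand": 0.8},
  {"linear": [30.5, 26.9, -3], "turn": -1.76, "hand": 0.8},
  {"linear": [30.5, 26.9, -3], "turn": -1.76, "hand": 0.8},
  {"linear": [30.5, 26.9, -3], "turn": -1.76, "hand": 0.8},
  {"linear": [30.5, 26.9, -3], "turn": -1.76, "hand": 0.8},
])

```text
t: 4.73
tool_pos: [0.5021, -0.3494, 0.2014]
orientation: [0.0, -0.706, 0.708, -0.0]
wrist_force: [0.2, -0.3, -0.1]
finger_gap: 0.0681
```

Request:
arm_command([
  {"linear": [0, 40, 0], "turn": 0, "hand": 0.8},
  {"linear": [0, 40, 0], "turn": 0, "hand": 0.8},
  {"linear": [0, 40, 0], "turn": 0, "hand": 0.8},
  {"linear": [0, 40, 0], "turn": 0, "hand": 0.8},
  {"linear": [0, 40, 0], "turn": 0, "hand": 0.8},
  {"linear": [0, 40, 0], "turn": 0, "hand": 0.8},
  {"linear": [0, 40, 0], "turn": 0, "hand": 0.8},
  {"linear": [0, 40, 0], "turn": 0, "hand": 0.8},
  {"linear": [0, 40, 0], "turn": 0, "hand": 0.8},
  {"linear": [0, 40, 0], "turn": 0, "hand": 0.8},
])

```text
t: 5.57
tool_pos: [0.5006, 0.0511, 0.2017]
orientation: [0.0, -0.707, 0.708, -0.0]
wrist_force: [1.1, 0.1, 0.1]
finger_gap: 0.0679
```

Request:
arm_command([
  {"linear": [-0.7, 38.7, -10], "turn": 0, "hand": 0.8},
  {"linear": [-0.7, 38.7, -10], "turn": 0, "hand": 0.8},
  {"linear": [-0.6, 38.7, -10], "turn": 0, "hand": 0.8},
  {"linear": [-0.6, 38.7, -10], "turn": 0, "hand": 0.8},
  {"linear": [-0.6, 38.7, -10], "turn": 0, "hand": 0.8},
  {"linear": [-0.6, 38.9, -10], "turn": 0, "hand": 0.8},
  {"linear": [0, 0, -35], "turn": 0, "hand": 0.8},
  {"linear": [0, 0, -35], "turn": 0, "hand": 0.8},
  {"linear": [0, 0, -20], "turn": 0, "hand": 0.8},
  {"linear": [0, 0, -10], "turn": 0, "hand": 0.8},
])

```text
t: 6.4
tool_pos: [0.495, 0.281, 0.0382]
orientation: [-0.003, -0.707, 0.707, 0.001]
wrist_force: [0.2, 0.1, 0.1]
finger_gap: 0.0684
```

Request:
arm_command([
  {"linear": [0, 0, -6], "turn": 0, "hand": 0.8},
  {"linear": [0, 0, -6], "turn": 0, "hand": 0.8},
  {"linear": [0, 0, -2], "turn": 0, "hand": 0.5},
  {"linear": [0, 0, 0], "turn": 0, "hand": 0.4},
  {"linear": [0, 0, 0], "turn": 0, "hand": 0.3},
  {"linear": [0, 0, 0], "turn": 0, "hand": 0.3},
  {"linear": [0, 0, 0], "turn": 0, "hand": 0.3},
  {"linear": [0, 0, 0], "turn": 0, "hand": 0.3},
  {"linear": [0, 0, 0], "turn": 0, "hand": 0.3},
  {"linear": [0, 0, 0], "turn": 0, "hand": 0.3},
], newtons=25)

```text
t: 7.23
tool_pos: [0.4977, 0.2824, 0.0285]
orientation: [0.001, -0.707, 0.708, -0.0]
wrist_force: [-0.8, 0.2, 6.0]
finger_gap: 0.0435
```

Request:
arm_command([
  {"linear": [0, 0, 2], "turn": 0, "hand": 0.7},
  {"linear": [0, 0, 0], "turn": 0, "hand": 0.7},
  {"linear": [0, 0, 0], "turn": 0, "hand": 0.7},
  {"linear": [0, 0, 0], "turn": 7, "hand": 0.7},
  {"linear": [0, 0, 0], "turn": 7, "hand": 0.7},
  {"linear": [0, 0, 0], "turn": 7, "hand": 0.7},
  {"linear": [0, 0, 0], "turn": 7, "hand": 0.7},
  {"linear": [0, 0, 0], "turn": 7, "hand": 0.7},
  {"linear": [0, 0, 0], "turn": 7, "hand": 0.7},
  {"linear": [0, 0, 0], "turn": 7, "hand": 0.7},
])

```text
t: 8.07
tool_pos: [0.4967, 0.2809, 0.0289]
orientation: [0.001, 0.937, -0.348, -0.0]
wrist_force: [-0.7, -0.4, 0.3]
finger_gap: 0.0598
```

Request:
arm_command([
  {"linear": [0, 0, 0], "turn": 7, "hand": 0.7},
  {"linear": [0, 0, 0], "turn": 7, "hand": 0.7},
  {"linear": [0, 0, 0], "turn": 7, "hand": 0.7},
  {"linear": [0, 0, 0], "turn": 7, "hand": 0.6},
  {"linear": [0, 0, 0], "turn": 7, "hand": 0.4},
  {"linear": [0, 0, 0], "turn": 6, "hand": 0.4},
  {"linear": [0, 0, 0], "turn": 0, "hand": 0.3},
  {"linear": [0, 0, 0], "turn": 0, "hand": 0.3},
  {"linear": [0, 0, 0], "turn": 0, "hand": 0.3},
  {"linear": [0, 0, 0], "turn": 0, "hand": 0.3},
], newtons=40)

```text
t: 8.9
tool_pos: [0.4973, 0.2814, 0.0296]
orientation: [0.0, 1.0, -0.001, 0.0]
wrist_force: [0.5, -1.4, 4.8]
finger_gap: 0.0427
```

Request:
arm_command([
  {"linear": [0, 0, 25], "turn": 0, "hand": 0.3},
  {"linear": [0, 0, 32], "turn": 0, "hand": 0.3},
  {"linear": [0, 0, 32], "turn": 0, "hand": 0.3},
  {"linear": [2.5, -37, 0], "turn": 0, "hand": 0.3},
  {"linear": [2.5, -38, 0], "turn": 0, "hand": 0.3},
  {"linear": [2.5, -38, 0], "turn": 0, "hand": 0.3},
  {"linear": [2.5, -38, 0], "turn": 0, "hand": 0.3},
  {"linear": [2.5, -38, 0], "turn": 0, "hand": 0.3},
  {"linear": [2.5, -39, 0], "turn": 0, "hand": 0.3},
  {"linear": [0, 0, 0], "turn": 0, "hand": 0.3},
])

```text
t: 9.73
tool_pos: [0.5106, 0.0404, 0.1159]
orientation: [0.006, 1.0, -0.009, -0.003]
wrist_force: [-0.2, -2.6, -3.7]
finger_gap: 0.0424
```

Request:
arm_command([
  {"linear": [0, 0, 0], "turn": 0, "hand": 0.3},
  {"linear": [0, 0, 0], "turn": 0, "hand": 0.3},
  {"linear": [0, 0, -2], "turn": 0, "hand": 0.3},
  {"linear": [0, 0, -2], "turn": 0, "hand": 0.3},
  {"linear": [0, 0, -2], "turn": 0, "hand": 0.3},
  {"linear": [0, 0, -2], "turn": 0, "hand": 0.3},
  {"linear": [0, 0, -1], "turn": 0, "hand": 0.3},
  {"linear": [0, 0, 0], "turn": 0, "hand": 0.3},
  {"linear": [0, 0, 0], "turn": 0, "hand": 0.3},
  {"linear": [0, 0, 0], "turn": 0, "hand": 0.3},
])

```text
t: 10.57
tool_pos: [0.512, 0.0537, 0.1094]
orientation: [-0.0, 1.0, -0.001, 0.0]
wrist_force: [0.1, 0.3, -2.9]
finger_gap: 0.0427
```

```bash
python3 - <<'E'
from fit import *
np.set_printoptions(precision=4,suppress=True)
o=r.get_obs(); print(o['tool_pos'],o['orientation'],o['wrist_force'],o['wrist_torque'],o['qpos'])
v=[]
for c in('scene','top'):
    p=snap(c); f=up(p['frame']); q=px(p,[.5125,.0535,.08]).astype(int); v.append(f[q[1]-200:q[1]+200,q[0]-200:q[0]+200])
cv2.imwrite('pics/hov.png',np.hstack(v))
E
```

```text
[0.512  0.0537 0.1094] [-0.      1.     -0.0007  0.0001] [ 0.1087  0.327  -2.8703] [0.0128 0.0258 0.0363] [ 0.1897  0.621  -0.5107  1.9386  0.4584  0.698  -0.6006]
```

View pics/hov.png

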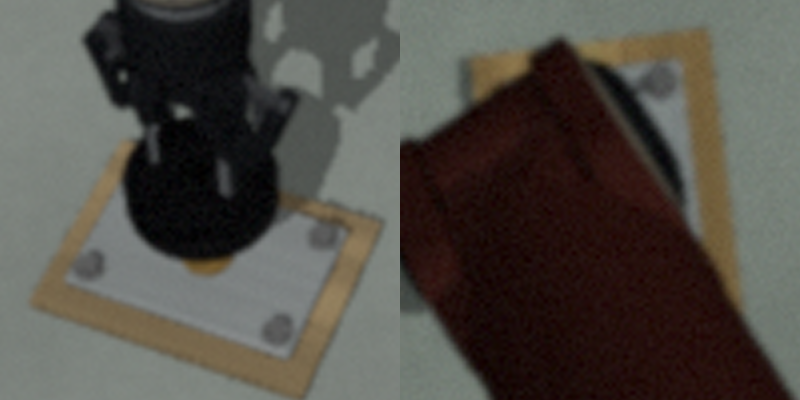

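Request:
arm_command([
  {"linear": [0, 0, -1], "turn": 0, "hand": 0.3},
  {"linear": [0, 0, -1], "turn": 0, "hand": 0.3},
  {"linear": [0, 0, -1], "turn": 0, "hand": 0.3},
  {"linear": [0, 0, -1], "turn": 0, "hand": 0.3},
  {"linear": [0, 0, -1], "turn": 0, "hand": 0.3},
  {"linear": [0, 0, -1], "turn": 0, "hand": 0.3},
  {"linear": [0, 0, -1], "turn": 0, "hand": 0.3},
  {"linear": [0, 0, 0], "turn": 0, "hand": 0.3},
  {"linear": [0, 0, 0], "turn": 0, "hand": 0.3},
  {"linear": [0, 0, 0], "turn": 0, "hand": 0.3},
])

```text
t: 11.5
tool_pos: [0.5119, 0.0536, 0.1023]
orientation: [-0.0, 1.0, -0.001, 0.0]
wrist_force: [0.7, -0.6, -2.5]
finger_gap: 0.0424
```

```bash
python3 - <<'E'
from h import *
np.set_printoptions(precision=4,suppress=True)
o=r.get_obs(); print(o['tool_pos'],o['orientation'],o['wrist_force'],o['wrist_torque'])
E
```

```text
[0.5119 0.0536 0.1023] [-0.      1.     -0.0006  0.    ] [ 0.6944 -0.6046 -2.4787] [ 0.004  -0.0099  0.0329]
```

Request:
arm_command([
  {"linear": [0, 0, -1], "turn": 0, "hand": 0.3},
  {"linear": [0, 0, -1], "turn": 0, "hand": 0.3},
  {"linear": [0, 0, -1.5], "turn": 0, "hand": 0.3},
  {"linear": [0, 0, -1.5], "turn": 0, "hand": 0.3},
  {"linear": [0, 0, -2], "turn": 0, "hand": 0.3},
  {"linear": [0, 0, -2], "turn": 0, "hand": 0.3},
  {"linear": [0, 0, -2], "turn": 0, "hand": 0.3},
  {"linear": [0, 0, -2], "turn": 0, "hand": 0.3},
  {"linear": [0, 0, -2], "turn": 0, "hand": 0.3},
  {"linear": [0, 0, 0], "turn": 0, "hand": 0.3},
])

```text
t: 12.33
tool_pos: [0.5117, 0.0535, 0.0869]
orientation: [0.0, 1.0, -0.001, -0.0]
wrist_force: [-0.3, -0.3, -2.9]
finger_gap: 0.0428
```

Request:
arm_command([
  {"linear": [0, 0, -3], "turn": 0, "hand": 0.3},
  {"linear": [0, 0, -3], "turn": 0, "hand": 0.3},
  {"linear": [0, 0, -3], "turn": 0, "hand": 0.3},
  {"linear": [0, 0, -3], "turn": 0, "hand": 0.3},
  {"linear": [0, 0, -3], "turn": 0, "hand": 0.3},
  {"linear": [0, 0, -3], "turn": 0, "hand": 0.3},
  {"linear": [0, 0, -3], "turn": 0, "hand": 0.3},
  {"linear": [0, 0, -3], "turn": 0, "hand": 0.3},
  {"linear": [0, 0, -3], "turn": 0, "hand": 0.3},
  {"linear": [0, 0, -3], "turn": 0, "hand": 0.3},
])

```text
t: 13.17
tool_pos: [0.512, 0.0535, 0.057]
orientation: [0.0, 1.0, -0.001, 0.0]
wrist_force: [0.0, 0.9, -1.7]
finger_gap: 0.0424
```

Request:
arm_command([
  {"linear": [0, 0, -1.5], "turn": 0, "hand": 0.3},
  {"linear": [0, 0, -1], "turn": 0, "hand": 0.3},
  {"linear": [0, 0, -0.5], "turn": 0, "hand": 0.3},
  {"linear": [0, 0, -0.5], "turn": 0, "hand": 0.3},
  {"linear": [0, 0, -0.5], "turn": 0, "hand": 0.3},
  {"linear": [0, 0, -0.5], "turn": 0, "hand": 0.3},
  {"linear": [0, 0, 0], "turn": 0, "hand": 0.3},
  {"linear": [0, 0, 0], "turn": 0, "hand": 0.3},
  {"linear": [0, 0, 0], "turn": 0, "hand": 0.3},
  {"linear": [0, 0, 0], "turn": 0, "hand": 0.3},
])

```text
t: 14.0
tool_pos: [0.512, 0.0537, 0.0528]
orientation: [-0.0, 1.0, -0.001, 0.0]
wrist_force: [-0.9, -1.0, -2.7]
finger_gap: 0.0427
```

Request:
arm_command([
  {"linear": [0, 0.5, 0], "turn": 0, "hand": 0.3},
  {"linear": [0, 0.5, 0], "turn": 0, "hand": 0.3},
  {"linear": [0, 0.5, 0], "turn": 0, "hand": 0.3},
  {"linear": [0, 0, 0], "turn": 0, "hand": 0.3},
  {"linear": [0, 0, 0], "turn": 0, "hand": 0.3},
  {"linear": [0, 0, 0], "turn": 0, "hand": 0.3},
  {"linear": [0, 0, 0], "turn": 0, "hand": 0.3},
  {"linear": [0, 0, 0], "turn": 0, "hand": 0.3},
  {"linear": [0, 0, 0], "turn": 0, "hand": 0.3},
  {"linear": [0, 0, 0], "turn": 0, "hand": 0.3},
])

```text
t: 14.83
tool_pos: [0.5119, 0.054, 0.0527]
orientation: [0.001, 1.0, -0.001, -0.0]
wrist_force: [0.5, -5.2, -3.1]
finger_gap: 0.0427
```

Request:
arm_command([
  {"linear": [0, -0.5, 0], "turn": 0, "hand": 0.3},
  {"linear": [0, -0.5, 0], "turn": 0, "hand": 0.3},
  {"linear": [0, -0.5, 0], "turn": 0, "hand": 0.3},
  {"linear": [0, -0.5, 0], "turn": 0, "hand": 0.3},
  {"linear": [0, -0.5, 0], "turn": 0, "hand": 0.3},
  {"linear": [0, -0.5, 0], "turn": 0, "hand": 0.3},
  {"linear": [0, 0, 0], "turn": 0, "hand": 0.3},
  {"linear": [0, 0, 0], "turn": 0, "hand": 0.3},
  {"linear": [0, 0, 0], "turn": 0, "hand": 0.3},
  {"linear": [0, 0, 0], "turn": 0, "hand": 0.3},
])

```text
t: 15.67
tool_pos: [0.5118, 0.0527, 0.0529]
orientation: [-0.0, 1.0, -0.0, -0.0]
wrist_force: [0.0, -0.4, -2.8]
finger_gap: 0.0425
```

Request:
arm_command([
  {"linear": [0, 0.5, 0], "turn": 0, "hand": 0.3},
  {"linear": [0, 0.5, 0], "turn": 0, "hand": 0.3},
  {"linear": [0, 0.5, 0], "turn": 0, "hand": 0.3},
  {"linear": [0.5, 0, 0], "turn": 0, "hand": 0.3},
  {"linear": [0.5, 0, 0], "turn": 0, "hand": 0.3},
  {"linear": [0.5, 0, 0], "turn": 0, "hand": 0.3},
  {"linear": [0, 0, 0], "turn": 0, "hand": 0.3},
  {"linear": [0, 0, 0], "turn": 0, "hand": 0.3},
  {"linear": [0, 0, 0], "turn": 0, "hand": 0.3},
  {"linear": [0, 0, 0], "turn": 0, "hand": 0.3},
])

```text
t: 16.5
tool_pos: [0.5131, 0.0536, 0.0527]
orientation: [0.0, 1.0, -0.001, -0.0]
wrist_force: [-0.9, -0.3, -2.2]
finger_gap: 0.0427
```

Request:
arm_command([
  {"linear": [-0.5, 0, 0], "turn": 0, "hand": 0.3},
  {"linear": [-0.5, 0, 0], "turn": 0, "hand": 0.3},
  {"linear": [-0.5, 0, 0], "turn": 0, "hand": 0.3},
  {"linear": [-0.5, 0, 0], "turn": 0, "hand": 0.3},
  {"linear": [-0.5, 0, 0], "turn": 0, "hand": 0.3},
  {"linear": [-0.5, 0, 0], "turn": 0, "hand": 0.3},
  {"linear": [0, 0, 0], "turn": 0, "hand": 0.3},
  {"linear": [0, 0, 0], "turn": 0, "hand": 0.3},
  {"linear": [0, 0, 0], "turn": 0, "hand": 0.3},
  {"linear": [0, 0, 0], "turn": 0, "hand": 0.3},
])

```text
t: 17.33
tool_pos: [0.5115, 0.0535, 0.053]
orientation: [-0.0, 1.0, -0.001, 0.001]
wrist_force: [3.2, -0.9, -3.5]
finger_gap: 0.0422
```

Request:
arm_command([
  {"linear": [0.6, 0, 0], "turn": 0, "hand": 0.3},
  {"linear": [0.7, -0.4, 0], "turn": 0, "hand": 0.3},
  {"linear": [0.7, 0, -0.5], "turn": 0, "hand": 0.3},
  {"linear": [0, 0, -0.5], "turn": 0, "hand": 0.3},
  {"linear": [0, 0, -0.5], "turn": 0, "hand": 0.3},
  {"linear": [0, 0, -0.5], "turn": 0, "hand": 0.3},
  {"linear": [0, 0, 0], "turn": 0, "hand": 0.3},
  {"linear": [0, 0, 0], "turn": 0, "hand": 0.3},
  {"linear": [0, 0, 0], "turn": 0, "hand": 0.3},
  {"linear": [0, 0, 0], "turn": 0, "hand": 0.3},
])

```text
t: 18.17
tool_pos: [0.5115, 0.0531, 0.0515]
orientation: [0.001, 1.0, -0.001, -0.001]
wrist_force: [-1.1, -1.0, 4.6]
finger_gap: 0.0425
```

Request:
arm_command([
  {"linear": [0, 0, 1], "turn": 0, "hand": 0.6},
  {"linear": [0, 0, 1], "turn": 0, "hand": 0.7},
  {"linear": [0, 0, 0], "turn": -7, "hand": 0.7},
  {"linear": [0, 0, 0], "turn": -7, "hand": 0.7},
  {"linear": [0, 0, 0], "turn": -7, "hand": 0.7},
  {"linear": [0, 0, 0], "turn": -7, "hand": 0.7},
  {"linear": [0, 0, 0], "turn": -7, "hand": 0.7},
  {"linear": [0, 0, 0], "turn": -7, "hand": 0.7},
  {"linear": [0, 0, 0], "turn": -7, "hand": 0.7},
  {"linear": [0, 0, 0], "turn": -7, "hand": 0.7},
])

```text
t: 19.0
tool_pos: [0.5121, 0.0536, 0.0527]
orientation: [-0.0, 0.881, -0.473, -0.0]
wrist_force: [-0.2, -0.4, -0.4]
finger_gap: 0.06
```

Request:
arm_command([
  {"linear": [0, 0, 0], "turn": -7, "hand": 0.7},
  {"linear": [0, 0, 0], "turn": -7, "hand": 0.5},
  {"linear": [0, 0, 0], "turn": -7, "hand": 0.4},
  {"linear": [0, 0, 0], "turn": -7, "hand": 0.3},
  {"linear": [0, 0, 0], "turn": -6, "hand": 0.3},
  {"linear": [0, 0, 0], "turn": 0, "hand": 0.3},
  {"linear": [0, 0, 0], "turn": 0, "hand": 0.3},
  {"linear": [0, 0, 0], "turn": 0, "hand": 0.3},
  {"linear": [0, 1, 0], "turn": 0, "hand": 0.3},
  {"linear": [0, 1, 0], "turn": 0, "hand": 0.3},
], newtons=25)

```text
t: 19.83
tool_pos: [0.5126, 0.0538, 0.053]
orientation: [-0.0, -0.707, 0.708, -0.001]
wrist_force: [0.2, -3.8, 2.8]
finger_gap: 0.0423
```

Request:
arm_command([
  {"linear": [0, 0, 0], "turn": 0, "hand": 0.3},
  {"linear": [0, 0, 0], "turn": 0, "hand": 0.3},
  {"linear": [0, 0, 0], "turn": 0, "hand": 0.3},
  {"linear": [0, 0, 0], "turn": 0, "hand": 0.3},
  {"linear": [0, 0, 0], "turn": 0, "hand": 0.3},
  {"linear": [0, 0, 0], "turn": 0, "hand": 0.3},
  {"linear": [0, 0, 0], "turn": 0, "hand": 0.3},
  {"linear": [0, 0, 0], "turn": 0, "hand": 0.3},
  {"linear": [0, 0, 0], "turn": 0, "hand": 0.3},
  {"linear": [0, 0, 0], "turn": 0, "hand": 0.3},
])

```text
t: 20.67
tool_pos: [0.5125, 0.0549, 0.0529]
orientation: [-0.0, -0.707, 0.708, -0.0]
wrist_force: [-0.4, -4.8, 4.6]
finger_gap: 0.0424
```

Request:
arm_command([
  {"linear": [0, -1, 0], "turn": 0, "hand": 0.3},
  {"linear": [0, -1, 0], "turn": 0, "hand": 0.3},
  {"linear": [0, -1, 0], "turn": 0, "hand": 0.3},
  {"linear": [0, -1, 0], "turn": 0, "hand": 0.3},
  {"linear": [0, 0, 0], "turn": 0, "hand": 0.3},
  {"linear": [0, 0, 0], "turn": 0, "hand": 0.3},
  {"linear": [0, 0, 0], "turn": 0, "hand": 0.3},
  {"linear": [0, 0, 0], "turn": 0, "hand": 0.3},
  {"linear": [0, 0, 0], "turn": 0, "hand": 0.3},
  {"linear": [0, 0, 0], "turn": 0, "hand": 0.3},
])

```text
t: 21.5
tool_pos: [0.5125, 0.0546, 0.053]
orientation: [-0.002, 0.707, -0.707, -0.001]
wrist_force: [0.7, 0.6, 6.1]
finger_gap: 0.0424
```

```bash
python3 - <<'E'
from h import *
np.set_printoptions(precision=4,suppress=True)
o=r.get_obs(); print(o['t'],o['tool_pos'],o['wrist_force'],o['joint_vel'],o['qpos'])
snap('scene'); o=r.get_obs(); print(o['t'],o['tool_pos'],o['wrist_force'],o['joint_vel'])
E
```

```text
21.5 [0.5125 0.0546 0.053 ] [0.7046 0.5754 6.1025] [ 0.0016 -0.0016  0.0006 -0.0002  0.0001  0.0001 -0.0009] [-0.1331  0.667  -0.0198  1.9871  0.0178  0.4864 -1.7341]
21.55 [0.5125 0.0546 0.053 ] [-0.26    1.3576  5.4023] [ 0.0002  0.001   0.0016  0.0005 -0.0005 -0.0017  0.0007]
```

Request:
arm_command([
  {"linear": [0, 0, 0], "turn": 0, "hand": 0.7},
  {"linear": [0, 0, 0], "turn": 0, "hand": 0.7},
  {"linear": [0, 0, 0], "turn": 0, "hand": 0.7},
  {"linear": [0, 0, 0], "turn": 0, "hand": 0.7},
  {"linear": [0, 0, 5], "turn": 0, "hand": 0.7},
  {"linear": [0, 0, 10], "turn": 0, "hand": 0.7},
  {"linear": [0, 0, 15], "turn": 0, "hand": 0.7},
  {"linear": [0, 0, 15], "turn": 0, "hand": 0.7},
  {"linear": [0, 0, 15], "turn": 0, "hand": 0.7},
  {"linear": [0, 0, 0], "turn": 0, "hand": 0.7},
])

```text
t: 22.38
tool_pos: [0.5146, 0.0514, 0.1162]
orientation: [0.003, -0.707, 0.708, -0.002]
wrist_force: [-0.1, -0.6, 0.0]
finger_gap: 0.0601
```

```bash
python3 - <<'E'
from fit import *
np.set_printoptions(precision=4,suppress=True)
v=[]
for c in('scene','top'):
    p=snap(c); f=up(p['frame']); q=px(p,[.5125,.0535,.05]).astype(int); v.append(f[q[1]-200:q[1]+200,q[0]-200:q[0]+200])
cv2.imwrite('pics/rel.png',np.clip(np.hstack(v)*1.5,0,255))
o=r.get_obs(); print(o['tool_pos'])
E
```

```text
[0.5128 0.0512 0.1137][ WARN:0@2.317] global loadsave.cpp:1063 imwrite_ Unsupported depth image for selected encoder is fallbacked to CV_8U.
```

View pics/rel.png

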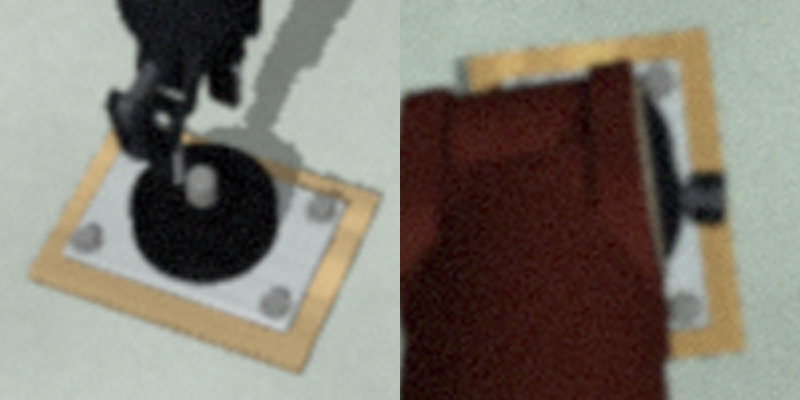

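```bash
python3 - <<'E'
from fit import *
acc=0
for i in range(6):
    p=snap('scene'); acc=acc+p['frame'].astype(float)
f=(acc/6)
q=proj(p,[.5124,.054,.068]); x,y=q.round().astype(int); w=f[y-12:y+13,x-12:x+13]
w=np.clip((w-20)*1.6,0,255).astype(np.uint8)
cv2.imwrite('pics/ax.png',cv2.resize(w,None,fx=20,fy=20,interpolation=cv2.INTER_CUBIC))
for z in(.0585,.0625,.076): print(z,(proj(p,[.5124,.054,z])-[x-12,y-12]+.5)*20)
for a in(-.77,-.4,0,.4,1.03): print(a,(proj(p,[.5124+.01*np.cos(a),.054+.01*np.sin(a),.0625])-[x-12,y-12]+.5)*20)
E
```

```text
0.0585 [259.13585774 285.20813624]
0.0625 [257.53555795 267.46946978]
0.076 [252.05791687 206.75206618]
-0.77 [276.94008344 327.18232604]
-0.4 [302.31074109 316.66095955]
0 [322.75855276 297.86862761]
0.4 [332.83668413 274.3337291 ]
1.03 [324.61578452 236.76301646]
```

View pics/ax.png

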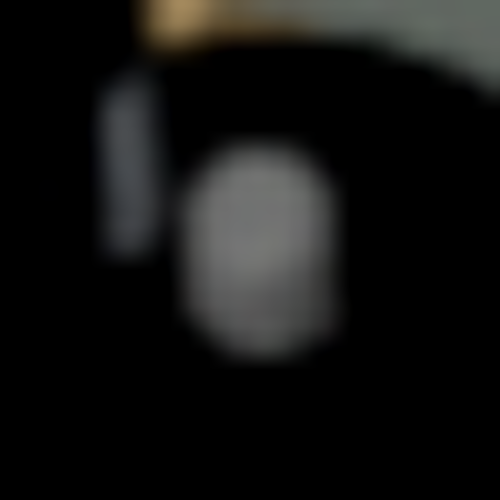

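```bash
python3 - <<'E'
from fit import *
acc=0
for i in range(4):
    p=snap('scene'); acc=acc+p['frame'].astype(float)
f=(acc/4).mean(2)
x,y=248,155
q=proj(p,[.5124,.054,.068]).round().astype(int); x,y=q
print(f[y-7:y+8,x-6:x+7].round().astype(int))
w=f[y-9:y+10,x-9:x+10]
w=np.clip((w-40)*3.2,0,255).astype(np.uint8)
cv2.imwrite('pics/ax2.png',cv2.resize(cv2.applyColorMap(w,cv2.COLORMAP_JET),None,fx=24,fy=24,interpolation=cv2.INTER_CUBIC))
E
```

```text
[[65 45 22 10 11  9  9  6  9 12  5  5  6]
 [68 47 24 10 11 13 17 17 14  7  4  6  4]
 [69 51 26 15 28 46 57 56 46 28 12  3  7]
 [68 55 31 28 55 77 87 84 76 56 26  6  3]
 [63 56 37 48 76 89 91 90 88 74 44 13  5]
 [62 55 38 60 84 90 90 90 89 80 53 17  9]
 [64 54 36 61 85 90 92 93 90 79 53 19  7]
 [51 41 25 58 83 92 93 93 88 75 50 20  8]
 [18 14 22 55 79 87 89 87 80 66 46 19  8]
 [ 9 10 18 51 75 81 80 76 72 61 44 21 13]
 [10  9 15 44 66 76 75 72 67 61 44 23  8]
 [ 9  7  9 24 48 64 71 71 63 53 38 17 10]
 [ 7  8 11 12 25 43 52 57 46 31 24 13  8]
 [ 8  9  8  7  9 12 18 19 17 11  7  9  8]
 [ 6  7  6  9 10  6  7  8  9 10  7 10  6]]
```

View pics/ax2.png

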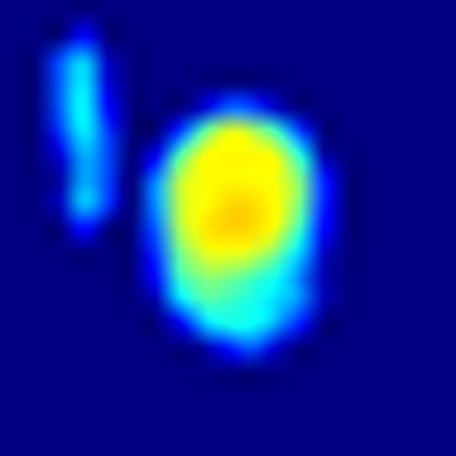

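Request:
arm_command([
  {"linear": [-3.6, -36.9, 0], "turn": 2.4, "hand": 0.7},
  {"linear": [-3.6, -36.9, 0], "turn": 2.4, "hand": 0.7},
  {"linear": [-3.6, -36.9, 0], "turn": 2.4, "hand": 0.7},
  {"linear": [-3.6, -36.9, -10], "turn": 2.4, "hand": 0.7},
  {"linear": [-3.6, -36.9, -10], "turn": 2.4, "hand": 0.6},
  {"linear": [-3.7, -36.9, -10], "turn": 2.4, "hand": 0.6},
  {"linear": [-3.7, -36.9, -10], "turn": 2.4, "hand": 0.6},
  {"linear": [-3.7, -36.9, -10], "turn": 2.4, "hand": 0.6},
  {"linear": [-3.7, -37, -10], "turn": 2.6, "hand": 0.6},
  {"linear": [0, 0, -10], "turn": 0, "hand": 0.6},
])

```text
t: 23.82
tool_pos: [0.4765, -0.2931, 0.0421]
orientation: [0.004, 0.824, -0.567, 0.002]
wrist_force: [-2.0, -0.9, 0.6]
finger_gap: 0.0508
```

Request:
arm_command([
  {"linear": [0, 0, -10], "turn": 0, "hand": 0.6},
  {"linear": [0, 0, -10], "turn": 0, "hand": 0.6},
  {"linear": [0, 0, -10], "turn": 0, "hand": 0.6},
  {"linear": [0, 0, -6], "turn": 0, "hand": 0.6},
  {"linear": [0, 0, 0], "turn": 0, "hand": 0.6},
  {"linear": [0, 0, 0], "turn": 0, "hand": 0.6},
  {"linear": [0, 0, 0], "turn": 0, "hand": 0.6},
  {"linear": [0, 0, 0], "turn": 0, "hand": 0.6},
  {"linear": [0, 0, 0], "turn": 0, "hand": 0.6},
  {"linear": [0, 0, 0], "turn": 0, "hand": 0.6},
])

```text
t: 24.65
tool_pos: [0.4798, -0.2812, 0.0073]
orientation: [-0.0, 0.828, -0.561, 0.0]
wrist_force: [-0.3, 0.7, 0.2]
finger_gap: 0.0514
```

```bash
python3 - <<'E'
from fit import *
np.set_printoptions(precision=4,suppress=True)
v=[]
for c in('scene','top'):
    p=snap(c); f=up(p['frame']); q=px(p,[.49,-.28,.01]).astype(int); v.append(f[q[1]-200:q[1]+200,q[0]-200:q[0]+200])
cv2.imwrite('pics/pre.png',np.hstack(v))
o=r.get_obs(); print(o['tool_pos'],o['orientation'],o['wrist_force'])
E
```

```text
[ 0.4797 -0.2812  0.0071] [-0.      0.8276 -0.5613  0.0003] [ 0.0124 -0.3262  0.0631]
```

View pics/pre.png

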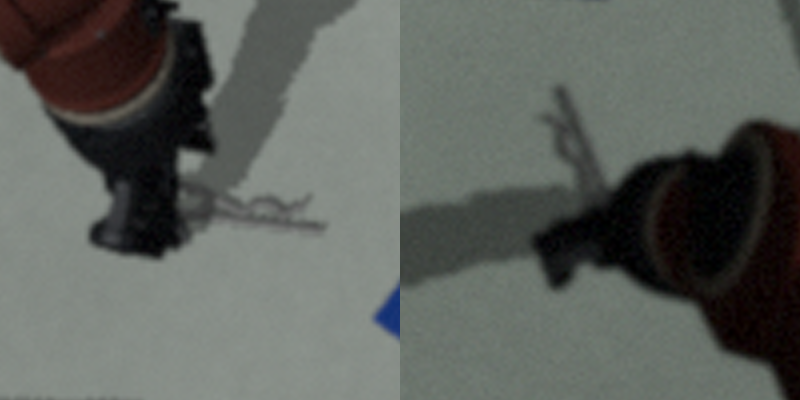

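Request:
arm_command([
  {"linear": [0, 0, -2], "turn": 0, "hand": 0.6},
  {"linear": [0, 0, -2], "turn": 0, "hand": 0.5},
  {"linear": [0, 0, 0], "turn": 0, "hand": 0.4},
  {"linear": [0, 0, 0], "turn": 0, "hand": 0.3},
  {"linear": [0, 0, 0], "turn": 0, "hand": 0.1},
  {"linear": [0, 0, 0], "turn": 0, "hand": 0.1},
  {"linear": [0, 0, 0], "turn": 0, "hand": 0.1},
  {"linear": [0, 0, 0], "turn": 0, "hand": 0.1},
  {"linear": [0, 0, 0], "turn": 0, "hand": 0.1},
  {"linear": [0, 0, 0], "turn": 0, "hand": 0.1},
], newtons=70)

```text
t: 25.58
tool_pos: [0.4796, -0.2811, 0.003]
orientation: [0.0, 0.828, -0.561, 0.0]
wrist_force: [0.1, -0.5, 3.6]
finger_gap: 0.0184
```

Request:
arm_command([
  {"linear": [0, 0, 25], "turn": 0, "hand": 0.1},
  {"linear": [0, 0, 30], "turn": 3.9, "hand": 0.1},
  {"linear": [5, 10, 30], "turn": 7, "hand": 0.1},
  {"linear": [6, 15, 25], "turn": 7, "hand": 0.1},
  {"linear": [6, 15, 10], "turn": 7, "hand": 0.1},
  {"linear": [6, 15, 0], "turn": 7, "hand": 0.1},
  {"linear": [6, 15, 0], "turn": 7, "hand": 0.1},
  {"linear": [6, 15, 0], "turn": 7, "hand": 0.1},
  {"linear": [6, 15, 0], "turn": 7, "hand": 0.1},
  {"linear": [6, 15, 0], "turn": 7, "hand": 0.1},
])

```text
t: 26.42
tool_pos: [0.5264, -0.1652, 0.1224]
orientation: [-0.0, 0.998, -0.07, -0.0]
wrist_force: [-0.4, 0.1, -1.1]
finger_gap: 0.0181
```

Request:
arm_command([
  {"linear": [6, 15, 0], "turn": 7, "hand": 0.1},
  {"linear": [6, 15, 0], "turn": 7, "hand": 0.1},
  {"linear": [6, 15, 0], "turn": 7, "hand": 0.1},
  {"linear": [6, 15, 0], "turn": 7, "hand": 0.1},
  {"linear": [6, 15, 0], "turn": 7, "hand": 0.1},
  {"linear": [6, 15, 0], "turn": 7, "hand": 0.1},
  {"linear": [6, 17, 0], "turn": 7, "hand": 0.1},
  {"linear": [10, 30, 0], "turn": 7, "hand": 0.1},
  {"linear": [10, 30, 0], "turn": 7, "hand": 0.1},
  {"linear": [10, 30, 0], "turn": 7, "hand": 0.1},
])

```text
t: 27.25
tool_pos: [0.5986, 0.0317, 0.1222]
orientation: [-0.0, 0.858, 0.514, -0.0]
wrist_force: [1.3, -0.0, -1.3]
finger_gap: 0.0183
```

Request:
arm_command([
  {"linear": [7, 11, 0], "turn": 7, "hand": 0.1},
  {"linear": [7, 0, 0], "turn": 7, "hand": 0.1},
  {"linear": [4, 0, 0], "turn": 7, "hand": 0.1},
  {"linear": [0, 0, 0], "turn": 6, "hand": 0.1},
  {"linear": [0, 0, 0], "turn": 0, "hand": 0.1},
  {"linear": [0, 0, 0], "turn": 0, "hand": 0.1},
  {"linear": [0, 0, 0], "turn": 0, "hand": 0.1},
  {"linear": [0, 0, 0], "turn": 0, "hand": 0.1},
  {"linear": [0, 0, 0], "turn": 0, "hand": 0.1},
  {"linear": [0, 0, 0], "turn": 0, "hand": 0.1},
])

```text
t: 28.08
tool_pos: [0.6166, 0.042, 0.123]
orientation: [0.0, 0.716, 0.698, -0.0]
wrist_force: [0.0, -0.4, -1.2]
finger_gap: 0.0185
```

```bash
cat > look.py <<'E'
from fit import *
import sys
np.set_printoptions(precision=4,suppress=True)
v=[]
for c in('scene','top'):
    p=snap(c); f=up(p['frame']); q=px(p,[.55,.0535,.07]).astype(int); v.append(f[q[1]-200:q[1]+200,q[0]-200:q[0]+200])
cv2.imwrite('pics/%s.png'%sys.argv[1],cv2.convertScaleAbs(np.hstack(v),alpha=1.5))
o=r.get_obs(); print(o['t'],o['tool_pos'],'psi',2*np.degrees(np.arctan2(o['orientation'][2],o['orientation'][1])),o['wrist_force'],o['wrist_torque'],o['finger_gap'],o['qpos'])
E
python3 look.py p1
```

```text
28.1833 [0.6166 0.042  0.1229] psi 88.605777280256 [ 0.9987  0.5723 -1.1581] [-0.0028  0.0554 -0.0522] 0.01809143953918083 [ 0.392   0.8471 -0.9059  1.6267  0.7485  1.0489  0.8035]
```

View pics/p1.png

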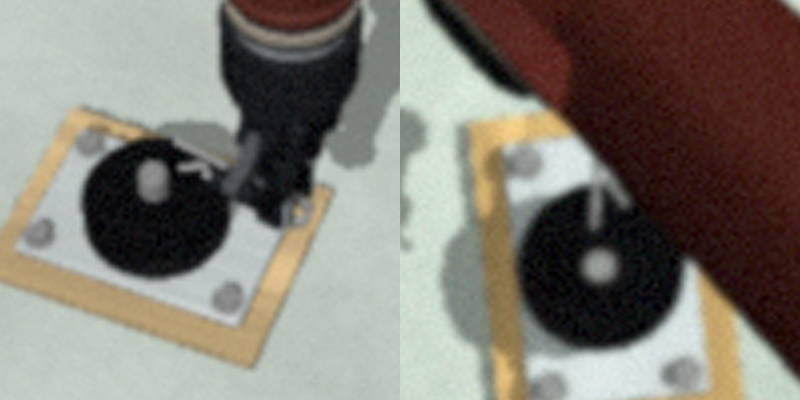

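```bash
cat > plan.py <<'E'
import numpy as np,sys
A=np.array([512.4,54.1])
def org(al,s,e=0):
    c,sn=np.cos(al),np.sin(al); return A+(48+s)*np.array([c,sn])+(8+e)*np.array([sn,-c])
if __name__=='__main__':
    E=float(sys.argv[1]) if len(sys.argv)>1 else 0
    for al in (-.8,-.65,-.5,-.35,-.2,-.05,.1,.25,.4,.55,.7,.85,1.0):
        c,s=np.cos(al),np.sin(al)
        print(al,'psi',round(90+np.degrees(al),1),'s52',org(al,52,E).round(1),'u/mm',np.round([-c,-s],3))
E
python3 plan.py
```

```text
-0.8 psi 44.2 s52 [576.3 -23.2] u/mm [-0.697  0.717]
-0.65 psi 52.8 s52 [587.2 -12.8] u/mm [-0.796  0.605]
-0.5 psi 61.4 s52 [596.3  -0.9] u/mm [-0.878  0.479]
-0.35 psi 69.9 s52 [603.6  12.3] u/mm [-0.939  0.343]
-0.2 psi 78.5 s52 [608.8  26.4] u/mm [-0.98   0.199]
-0.05 psi 87.1 s52 [611.9  41.1] u/mm [-0.999  0.05 ]
0.1 psi 95.7 s52 [612.7  56.1] u/mm [-0.995 -0.1  ]
0.25 psi 104.3 s52 [611.3  71.1] u/mm [-0.969 -0.247]
0.4 psi 112.9 s52 [607.6  85.7] u/mm [-0.921 -0.389]
0.55 psi 121.5 s52 [601.8  99.5] u/mm [-0.853 -0.523]
0.7 psi 130.1 s52 [594.  112.4] u/mm [-0.765 -0.644]
0.85 psi 138.7 s52 [584.4 123.9] u/mm [-0.66  -0.751]
1.0 psi 147.3 s52 [573.2 133.9] u/mm [-0.54  -0.841]
```

Request:
arm_command([
  {"linear": [0, 7, 0], "turn": 3.5, "hand": 0.1},
  {"linear": [0, 7.1, 0], "turn": 3.6, "hand": 0.1},
  {"linear": [0, 0, -20], "turn": 0, "hand": 0.1},
  {"linear": [0, 0, -20], "turn": 0, "hand": 0.1},
  {"linear": [0, 0, -10], "turn": 0, "hand": 0.1},
  {"linear": [0, 0, -6], "turn": 0, "hand": 0.1},
  {"linear": [-1.9, 0, -3.9], "turn": 0, "hand": 0.1},
  {"linear": [-2, 0, 0], "turn": 0, "hand": 0.1},
  {"linear": [0, 0, 0], "turn": 0, "hand": 0.1},
  {"linear": [0, 0, 0], "turn": 0, "hand": 0.1},
])

```text
t: 29.02
tool_pos: [0.6132, 0.0564, 0.064]
orientation: [0.0, 0.671, 0.742, 0.001]
wrist_force: [0.3, 0.2, -1.5]
finger_gap: 0.0181
```

```bash
python3 look.py p2
```

```text
29.1167 [0.6132 0.0563 0.0638] psi 95.71611956786435 [ 0.118   0.5099 -0.929 ] [ 0.0565 -0.0544 -0.0032] 0.01822169691877534 [ 0.3571  0.9232 -0.8792  1.6769  0.8454  0.9634  0.8274]
```

View pics/p2.png

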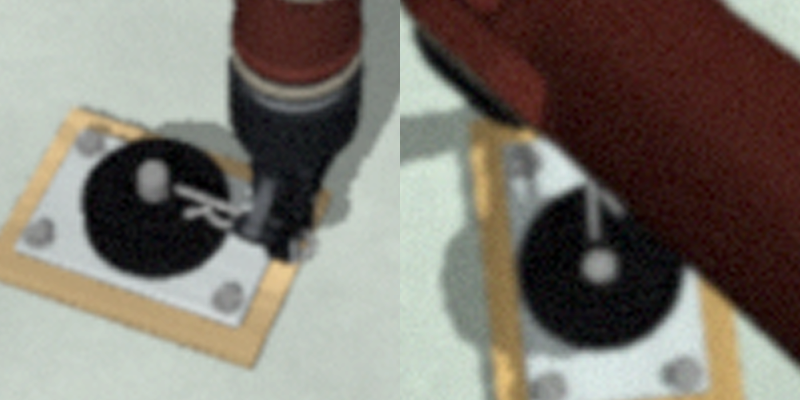

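Request:
arm_command([
  {"linear": [-1, -0.1, -0.4], "turn": 0, "hand": 0.1},
  {"linear": [-1, -0.1, -0.4], "turn": 0, "hand": 0.1},
  {"linear": [-1, -0.1, 0], "turn": 0, "hand": 0.1},
  {"linear": [-1, -0.1, 0], "turn": 0, "hand": 0.1},
  {"linear": [-1, -0.1, 0], "turn": 0, "hand": 0.1},
  {"linear": [-1, -0.1, 0], "turn": 0, "hand": 0.1},
  {"linear": [-1, -0.1, 0], "turn": 0, "hand": 0.1},
  {"linear": [0, 0, 0], "turn": 0, "hand": 0.1},
  {"linear": [0, 0, 0], "turn": 0, "hand": 0.1},
  {"linear": [0, 0, 0], "turn": 0, "hand": 0.1},
])

```text
t: 29.95
tool_pos: [0.6074, 0.0555, 0.0627]
orientation: [0.001, 0.671, 0.741, 0.001]
wrist_force: [5.3, 0.1, -0.5]
finger_gap: 0.0183
```

```bash
python3 look.py p3
```

```text
30.05 [0.6074 0.0555 0.0626] psi 95.69373923298585 [ 4.6778  0.2653 -0.7929] [ 0.0531 -1.212  -0.0105] 0.01801667875285923 [ 0.361   0.9174 -0.8778  1.6971  0.8503  0.9495  0.8165]
```

View pics/p3.png

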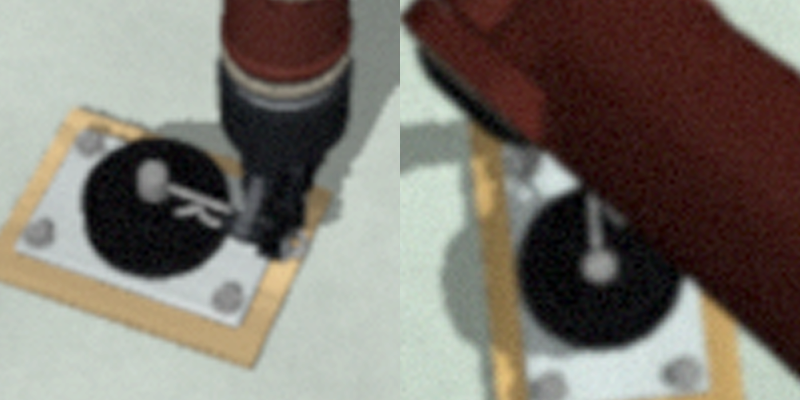

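```bash
python3 - <<'E'
from plan import *
a0=.1;p=org(a0,45)
for i in range(1,11):
    a=a0+np.radians(1.5*i);q=org(a,45);print(i,(q-p).round(1));p=q
E
```

```text
1 [-0.1  2.4]
2 [-0.1  2.4]
3 [-0.2  2.4]
4 [-0.3  2.4]
5 [-0.3  2.4]
6 [-0.4  2.4]
7 [-0.4  2.4]
8 [-0.5  2.4]
9 [-0.6  2.4]
10 [-0.6  2.4]
```

Request:
arm_command([
  {"linear": [-0.1, 2.4, 0], "turn": 1.5, "hand": 0.1},
  {"linear": [-0.1, 2.4, 0], "turn": 1.5, "hand": 0.1},
  {"linear": [-0.2, 2.4, 0], "turn": 1.5, "hand": 0.1},
  {"linear": [-0.3, 2.4, 0], "turn": 1.5, "hand": 0.1},
  {"linear": [-0.3, 2.4, 0], "turn": 1.5, "hand": 0.1},
  {"linear": [-0.4, 2.4, 0], "turn": 1.5, "hand": 0.1},
  {"linear": [-0.4, 2.4, 0], "turn": 1.5, "hand": 0.1},
  {"linear": [-0.5, 2.4, 0], "turn": 1.5, "hand": 0.1},
  {"linear": [0, 0, 0], "turn": 0, "hand": 0.1},
  {"linear": [0, 0, 0], "turn": 0, "hand": 0.1},
])

```text
t: 30.88
tool_pos: [0.6038, 0.0758, 0.0625]
orientation: [-0.0, 0.59, 0.807, 0.001]
wrist_force: [1.9, 2.6, -0.4]
finger_gap: 0.0182
```

```bash
cat > st.py <<'E'
from h import *
from plan import A
np.set_printoptions(precision=3,suppress=True)
o=r.get_obs(); ps=2*np.degrees(np.arctan2(o['orientation'][2],o['orientation'][1]))
al=np.radians(ps-90);c,s=np.cos(al),np.sin(al);d=o['tool_pos'][:2]*1000-A;f=o['wrist_force']
print('t',o['t'],'psi',ps,'alpha',al,'s',d@[c,s]-48,'e',d@[s,-c]-8,'z',o['tool_pos'][2],'Falong(out+)',f[0]*c+f[1]*s,'Flat(e+)',f[0]*s-f[1]*c,'fz',f[2],'tq',o['wrist_torque'],o['finger_gap'])
E
python3 st.py
```

```text
t 30.8833 psi 107.70475745141097 alpha 0.3090063107941214 s 45.68405626169199 e -0.9200621554081385 z 0.062481191634583086 Falong(out+) 2.640520325852904 Flat(e+) -1.875555208504349 fz -0.3948378052293049 tq [ 0.57  -0.327 -0.14 ] 0.01815362654673027
```

Request:
arm_command([
  {"linear": [-0.5, 2.4, 0], "turn": 1.5, "hand": 0.1},
  {"linear": [-0.6, 2.4, 0], "turn": 1.5, "hand": 0.1},
  {"linear": [-0.6, 2.4, 0], "turn": 1.5, "hand": 0.1},
  {"linear": [-0.7, 2.3, 0], "turn": 1.5, "hand": 0.1},
  {"linear": [0, 0, 0], "turn": 0, "hand": 0.1},
  {"linear": [0, 0, 0], "turn": 0, "hand": 0.1},
  {"linear": [0, 0, 0], "turn": 0, "hand": 0.1},
  {"linear": [0, 0, 0], "turn": 0, "hand": 0.1},
  {"linear": [0, 0, 0], "turn": 0, "hand": 0.1},
  {"linear": [0, 0, 0], "turn": 0, "hand": 0.1},
])

```text
t: 31.72
tool_pos: [0.6019, 0.0842, 0.0624]
orientation: [0.001, 0.547, 0.837, 0.001]
wrist_force: [0.0, 2.8, -0.5]
finger_gap: 0.0182
```

```bash
python3 st.py; python3 look.py p4
```

```text
t 31.7167 psi 113.70022488816058 alpha 0.4136469577615069 s 46.02242419528392 e 0.4208628870914204 z 0.06242207314234276 Falong(out+) 1.1491075107296966 Flat(e+) -2.529468246417427 fz -0.5018144842281024 tq [ 0.597 -0.132 -0.141] 0.018184718824995783
31.8167 [0.6019 0.0841 0.0624] psi 113.70329499518053 [0.2568 3.2193 0.2243] [ 0.5814 -0.3055 -0.2396] 0.018025956322850194 [ 0.3425  0.9441 -0.9435  1.7012  0.9022  0.9898  1.0412]
```

View pics/p4.png

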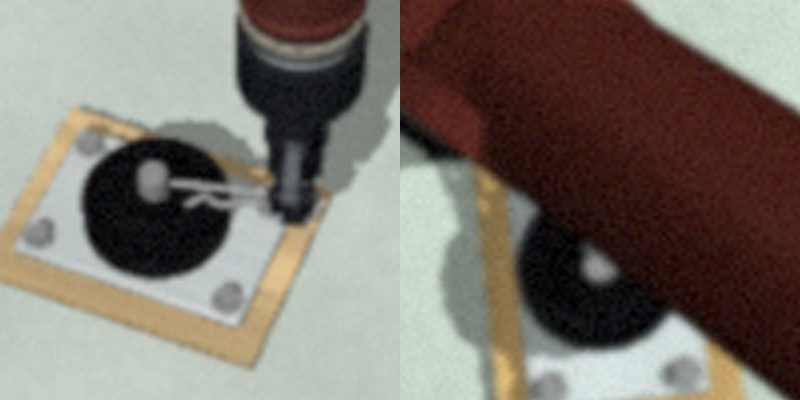

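Request:
arm_command([
  {"linear": [-0.5, -0.2, 0], "turn": 0, "hand": 0.1},
  {"linear": [-0.5, -0.2, 0], "turn": 0, "hand": 0.1},
  {"linear": [-0.5, -0.2, 0], "turn": 0, "hand": 0.1},
  {"linear": [-0.5, -0.2, 0], "turn": 0, "hand": 0.1},
  {"linear": [-0.5, -0.2, 0], "turn": 0, "hand": 0.1},
  {"linear": [0, 0, 0], "turn": 0, "hand": 0.1},
  {"linear": [0, 0, 0], "turn": 0, "hand": 0.1},
  {"linear": [0, 0, 0], "turn": 0, "hand": 0.1},
  {"linear": [0, 0, 0], "turn": 0, "hand": 0.1},
  {"linear": [0, 0, 0], "turn": 0, "hand": 0.1},
])

```text
t: 32.65
tool_pos: [0.5972, 0.0829, 0.0616]
orientation: [-0.001, 0.547, 0.837, -0.001]
wrist_force: [-3.7, 2.7, -0.1]
finger_gap: 0.0182
```

```bash
python3 st.py
```

```text
t 32.65 psi 113.73641912381049 alpha 0.41427866634384064 s 41.2491668506358 e -0.2426535864762034 z 0.061641841546817525 Falong(out+) -2.3022518667713783 Flat(e+) -3.9340347681369625 fz -0.05638298469973829 tq [ 0.691  0.664 -0.345] 0.018176113450122787
```

```bash
cat > zoom.py <<'E'
from fit import *
import sys
v=[]
for c in('scene','top'):
    p=snap(c); f=cv2.resize(p['frame'],None,fx=8,fy=8,interpolation=cv2.INTER_CUBIC); q=((proj(p,[.535,.06,.063])+.5)*8).astype(int); v.append(f[q[1]-200:q[1]+200,q[0]-200:q[0]+200])
cv2.imwrite('pics/%s.png'%sys.argv[1],cv2.convertScaleAbs(np.hstack(v),alpha=1.5))
E
python3 zoom.py z5; python3 st.py
```

```text
t 32.75 psi 113.73300489647958 alpha 0.41421907683550474 s 41.65388339668016 e -0.19074112108841312 z 0.06178402156918246 Falong(out+) -0.625620808054806 Flat(e+) -5.350815679996943 fz 0.40716864248477547 tq [ 0.778  0.644 -0.336] 0.01811029073804709
```

View pics/z5.png

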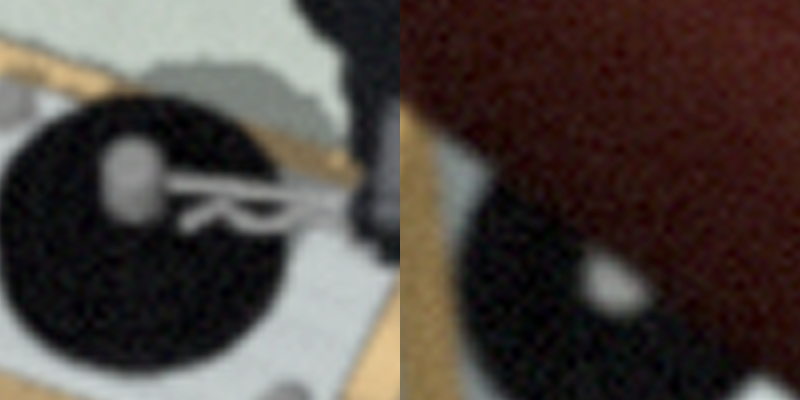

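Request:
arm_command([
  {"linear": [-0.2, 0.5, 0.4], "turn": 0, "hand": 0.1},
  {"linear": [-0.2, 0.5, 0.4], "turn": 0, "hand": 0.1},
  {"linear": [-0.9, -0.4, 0], "turn": 0, "hand": 0.1},
  {"linear": [-0.9, -0.4, 0], "turn": 0, "hand": 0.1},
  {"linear": [-0.9, -0.4, 0], "turn": 0, "hand": 0.1},
  {"linear": [0, 0, 0], "turn": 0, "hand": 0.1},
  {"linear": [0, 0, 0], "turn": 0, "hand": 0.1},
  {"linear": [0, 0, 0], "turn": 0, "hand": 0.1},
  {"linear": [0, 0, 0], "turn": 0, "hand": 0.1},
  {"linear": [0, 0, 0], "turn": 0, "hand": 0.1},
])

```text
t: 33.58
tool_pos: [0.5955, 0.0827, 0.0629]
orientation: [0.0, 0.547, 0.837, -0.0]
wrist_force: [0.3, 2.7, -1.0]
finger_gap: 0.0182
```

```bash
python3 st.py
```

```text
t 33.5833 psi 113.72146702356508 alpha 0.41401770296447 s 39.60315554839683 e -0.7602916873527708 z 0.06289872337198153 Falong(out+) 1.3512056668100791 Flat(e+) -2.3166409979918234 fz -1.000689887329695 tq [ 0.515  0.063 -0.179] 0.018224579451343984
```

Request:
arm_command([
  {"linear": [-0.2, 0.5, 0], "turn": 0, "hand": 0.1},
  {"linear": [-0.9, -0.4, 0], "turn": 0, "hand": 0.1},
  {"linear": [-0.9, -0.4, 0], "turn": 0, "hand": 0.1},
  {"linear": [-0.9, -0.4, 0], "turn": 0, "hand": 0.1},
  {"linear": [-0.9, -0.4, 0], "turn": 0, "hand": 0.1},
  {"linear": [-0.9, -0.4, 0], "turn": 0, "hand": 0.1},
  {"linear": [0, 0, 0], "turn": 0, "hand": 0.1},
  {"linear": [0, 0, 0], "turn": 0, "hand": 0.1},
  {"linear": [0, 0, 0], "turn": 0, "hand": 0.1},
  {"linear": [0, 0, 0], "turn": 0, "hand": 0.1},
])

```text
t: 34.42
tool_pos: [0.5934, 0.0821, 0.0639]
orientation: [0.002, 0.547, 0.837, 0.003]
wrist_force: [5.2, 4.1, -0.7]
finger_gap: 0.0184
```

```bash
python3 st.py
```

```text
t 34.4167 psi 113.70878338359118 alpha 0.4137963316857879 s 37.44537607794223 e -1.0664162389219758 z 0.0638939664460231 Falong(out+) 6.435730506193213 Flat(e+) -1.664292742334248 fz -0.6827457590363345 tq [ 0.74  -1.195 -0.112] 0.018413096917253766
```

Request:
arm_command([
  {"linear": [-0.4, 1.4, 0], "turn": 1, "hand": 0.1},
  {"linear": [-0.4, 1.4, 0], "turn": 1, "hand": 0.1},
  {"linear": [-0.5, 1.4, 0], "turn": 1, "hand": 0.1},
  {"linear": [-0.5, 1.4, 0], "turn": 1, "hand": 0.1},
  {"linear": [0, 0, 0], "turn": 0, "hand": 0.1},
  {"linear": [0, 0, 0], "turn": 0, "hand": 0.1},
  {"linear": [0, 0, 0], "turn": 0, "hand": 0.1},
  {"linear": [0, 0, 0], "turn": 0, "hand": 0.1},
  {"linear": [0, 0, 0], "turn": 0, "hand": 0.1},
  {"linear": [0, 0, 0], "turn": 0, "hand": 0.1},
])

```text
t: 35.25
tool_pos: [0.5911, 0.0874, 0.0637]
orientation: [0.002, 0.517, 0.856, 0.002]
wrist_force: [4.3, 3.2, -0.2]
finger_gap: 0.0186
```

```bash
python3 st.py
```

```text
t 35.25 psi 117.7202097692469 alpha 0.4838089298168561 s 37.20350201457802 e -0.8705385533026506 z 0.06367929600845046 Falong(out+) 5.277417736190862 Flat(e+) -0.8683126007849904 fz -0.17277416941046309 tq [ 0.618 -1.014 -0.009] 0.018576983548980935
```

Request:
arm_command([
  {"linear": [-0.6, 1.4, 0], "turn": 1, "hand": 0.1},
  {"linear": [-0.6, 1.4, 0], "turn": 1, "hand": 0.1},
  {"linear": [-0.6, 1.4, 0], "turn": 1, "hand": 0.1},
  {"linear": [-0.6, 1.4, 0], "turn": 1, "hand": 0.1},
  {"linear": [0, 0, 0], "turn": 0, "hand": 0.1},
  {"linear": [0, 0, 0], "turn": 0, "hand": 0.1},
  {"linear": [0, 0, 0], "turn": 0, "hand": 0.1},
  {"linear": [0, 0, 0], "turn": 0, "hand": 0.1},
  {"linear": [0, 0, 0], "turn": 0, "hand": 0.1},
  {"linear": [0, 0, 0], "turn": 0, "hand": 0.1},
])

```text
t: 36.08
tool_pos: [0.5881, 0.0924, 0.0634]
orientation: [0.001, 0.487, 0.874, 0.001]
wrist_force: [4.1, 2.3, -0.3]
finger_gap: 0.0179
```

```bash
python3 st.py; python3 zoom.py z6
```

```text
t 36.0833 psi 121.74301924350381 alpha 0.5540202003230611 s 36.50083539898036 e -0.7411376900044289 z 0.06335764813506964 Falong(out+) 4.726440983019464 Flat(e+) 0.20684941618925357 fz -0.30861596338747127 tq [ 0.467 -1.04   0.026] 0.01794874739824962
```

View pics/z6.png

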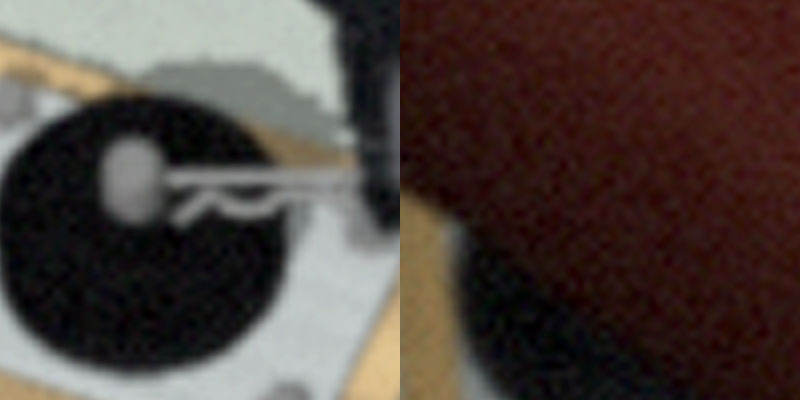

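Request:
arm_command([
  {"linear": [-0.7, 1.3, 0], "turn": 1, "hand": 0.1},
  {"linear": [-0.7, 1.3, 0], "turn": 1, "hand": 0.1},
  {"linear": [-0.7, 1.3, 0], "turn": 1, "hand": 0.1},
  {"linear": [-0.7, 1.3, 0], "turn": 1, "hand": 0.1},
  {"linear": [0, 0, 0], "turn": 0, "hand": 0.1},
  {"linear": [0, 0, 0], "turn": 0, "hand": 0.1},
  {"linear": [0, 0, 0], "turn": 0, "hand": 0.1},
  {"linear": [0, 0, 0], "turn": 0, "hand": 0.1},
  {"linear": [0, 0, 0], "turn": 0, "hand": 0.1},
  {"linear": [0, 0, 0], "turn": 0, "hand": 0.1},
])

```text
t: 37.02
tool_pos: [0.5844, 0.0971, 0.0629]
orientation: [0.001, 0.456, 0.89, -0.0]
wrist_force: [5.3, 0.3, 0.7]
finger_gap: 0.0183
```

```bash
python3 st.py
```

```text
t 37.0167 psi 125.74005778936237 alpha 0.6237816832774193 s 35.550404270341744 e -0.8089608022806587 z 0.06294217806371796 Falong(out+) 4.458394202840451 Flat(e+) 2.795794598550035 fz 0.733252594096794 tq [ 0.149 -1.094  0.168] 0.018297244824488936
```

Request:
arm_command([
  {"linear": [0.2, -0.3, 0], "turn": 0.5, "hand": 0.1},
  {"linear": [-0.1, 0.2, 0], "turn": 0.5, "hand": 0.1},
  {"linear": [-0.8, -0.6, 0], "turn": 0, "hand": 0.1},
  {"linear": [-0.8, -0.6, 0], "turn": 0, "hand": 0.1},
  {"linear": [0, 0, 0], "turn": 0, "hand": 0.1},
  {"linear": [0, 0, 0], "turn": 0, "hand": 0.1},
  {"linear": [0, 0, 0], "turn": 0, "hand": 0.1},
  {"linear": [0, 0, 0], "turn": 0, "hand": 0.1},
  {"linear": [0, 0, 0], "turn": 0, "hand": 0.1},
  {"linear": [0, 0, 0], "turn": 0, "hand": 0.1},
])

```text
t: 37.85
tool_pos: [0.5831, 0.0972, 0.0633]
orientation: [0.001, 0.448, 0.894, 0.001]
wrist_force: [5.3, 1.6, -0.6]
finger_gap: 0.0183
```

```bash
python3 st.py
```

```text
t 37.85 psi 126.76984534184986 alpha 0.64175486666438 s 34.44294859133073 e -0.14725621765083208 z 0.0632977631390882 Falong(out+) 5.198710483389459 Flat(e+) 1.9398917392842627 fz -0.593789087379982 tq [ 0.492 -1.304  0.124] 0.01828412116100626
```

Request:
arm_command([
  {"linear": [-0.5, 0.9, 0], "turn": 1, "hand": 0.1},
  {"linear": [-0.7, 1.2, 0], "turn": 1, "hand": 0.1},
  {"linear": [-0.8, 1.2, 0], "turn": 1, "hand": 0.1},
  {"linear": [0, 0, 0], "turn": 0, "hand": 0.1},
  {"linear": [0, 0, 0], "turn": 0, "hand": 0.1},
  {"linear": [0, 0, 0], "turn": 0, "hand": 0.1},
  {"linear": [0, 0, 0], "turn": 0, "hand": 0.1},
  {"linear": [0, 0, 0], "turn": 0, "hand": 0.1},
  {"linear": [0, 0, 0], "turn": 0, "hand": 0.1},
  {"linear": [0, 0, 0], "turn": 0, "hand": 0.1},
])

```text
t: 38.68
tool_pos: [0.5803, 0.1, 0.063]
orientation: [0.0, 0.425, 0.905, 0.0]
wrist_force: [4.5, 1.1, -0.7]
finger_gap: 0.018
```

```bash
python3 st.py; python3 zoom.py z7
```

```text
t 38.6833 psi 129.72342016598517 alpha 0.6933044720495537 s 33.547401997501254 e 0.11668179114932009 z 0.06295969776254384 Falong(out+) 4.19669591448761 Flat(e+) 2.067441473344176 fz -0.7374277279854846 tq [ 0.488 -1.04   0.14 ] 0.018028696815661504
```

View pics/z7.png

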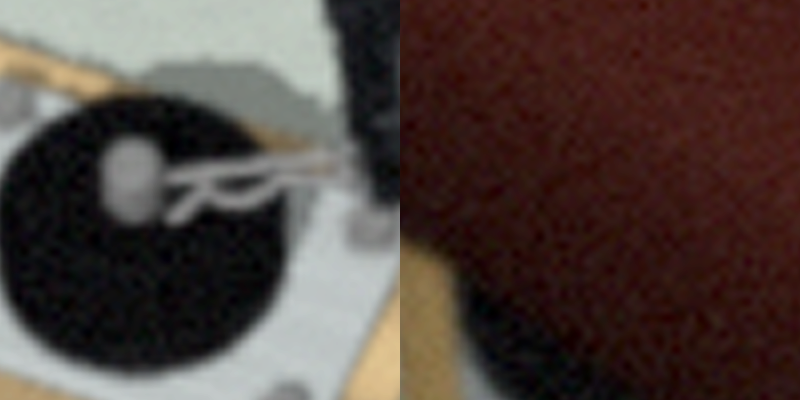

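Request:
arm_command([
  {"linear": [-0.5, 0.8, 0], "turn": 1, "hand": 0.1},
  {"linear": [-0.6, 0.9, 0], "turn": 1, "hand": 0.1},
  {"linear": [-0.8, -0.6, 0], "turn": 0, "hand": 0.1},
  {"linear": [-0.8, -0.6, 0], "turn": 0, "hand": 0.1},
  {"linear": [-0.8, -0.6, 0], "turn": 0, "hand": 0.1},
  {"linear": [0, 0, 0], "turn": 0, "hand": 0.1},
  {"linear": [0, 0, 0], "turn": 0, "hand": 0.1},
  {"linear": [0, 0, 0], "turn": 0, "hand": 0.1},
  {"linear": [0, 0, 0], "turn": 0, "hand": 0.1},
  {"linear": [0, 0, 0], "turn": 0, "hand": 0.1},
])

```text
t: 39.62
tool_pos: [0.5774, 0.1006, 0.0633]
orientation: [0.001, 0.409, 0.913, 0.001]
wrist_force: [5.2, 4.7, -0.1]
finger_gap: 0.0184
```

```bash
python3 st.py
```

```text
t 39.6167 psi 131.75342057729347 alpha 0.7287346630437226 s 31.492890206181144 e 0.6273501178609777 z 0.06330230849948876 Falong(out+) 7.026781431448786 Flat(e+) 0.0021304323738520203 fz -0.06162285230234377 tq [ 0.691 -1.16   0.14 ] 0.018417899489215836
```

Request:
arm_command([
  {"linear": [-0.8, 1.1, 0], "turn": 1, "hand": 0.1},
  {"linear": [-0.8, 1.1, 0], "turn": 1, "hand": 0.1},
  {"linear": [-0.8, 1.1, 0], "turn": 1, "hand": 0.1},
  {"linear": [-0.8, 1.1, 0], "turn": 1, "hand": 0.1},
  {"linear": [0, 0, 0], "turn": 0, "hand": 0.1},
  {"linear": [0, 0, 0], "turn": 0, "hand": 0.1},
  {"linear": [0, 0, 0], "turn": 0, "hand": 0.1},
  {"linear": [0, 0, 0], "turn": 0, "hand": 0.1},
  {"linear": [0, 0, 0], "turn": 0, "hand": 0.1},
  {"linear": [0, 0, 0], "turn": 0, "hand": 0.1},
])

```text
t: 40.45
tool_pos: [0.573, 0.1036, 0.0626]
orientation: [-0.0, 0.377, 0.926, -0.001]
wrist_force: [2.8, 0.5, -0.7]
finger_gap: 0.0179
```

```bash
python3 st.py
```

```text
t 40.45 psi 135.71327083852344 alpha 0.7978470879881432 s 29.740814926783926 e 0.8399177346716957 z 0.06264811241625737 Falong(out+) 2.32594162272122 Flat(e+) 1.6265385258846417 fz -0.6509969137447502 tq [ 0.127 -0.48   0.135] 0.017905827953570767
```

Request:
arm_command([
  {"linear": [-0.7, 0.9, 0], "turn": 1, "hand": 0.1},
  {"linear": [-0.8, 1.0, 0], "turn": 1, "hand": 0.1},
  {"linear": [-0.7, -0.7, 0], "turn": 0, "hand": 0.1},
  {"linear": [-0.7, -0.7, 0], "turn": 0, "hand": 0.1},
  {"linear": [-0.7, -0.7, 0], "turn": 0, "hand": 0.1},
  {"linear": [-0.7, -0.7, 0], "turn": 0, "hand": 0.1},
  {"linear": [0, 0, 0], "turn": 0, "hand": 0.1},
  {"linear": [0, 0, 0], "turn": 0, "hand": 0.1},
  {"linear": [0, 0, 0], "turn": 0, "hand": 0.1},
  {"linear": [0, 0, 0], "turn": 0, "hand": 0.1},
])

```text
t: 41.28
tool_pos: [0.5694, 0.1033, 0.063]
orientation: [0.0, 0.361, 0.933, 0.0]
wrist_force: [2.4, 2.2, -1.4]
finger_gap: 0.0179
```

```bash
python3 st.py
```

```text
t 41.2833 psi 137.7241964579928 alpha 0.8329443610605901 s 26.69065770310891 e 1.0843413812280538 z 0.0629724412147929 Falong(out+) 3.259547504456947 Flat(e+) 0.3398194335070148 fz -1.439181947138133 tq [ 0.252 -0.728  0.171] 0.017857813867755142
```

Request:
arm_command([
  {"linear": [-0.9, 1.0, 0], "turn": 1, "hand": 0.1},
  {"linear": [-0.9, 1.0, 0], "turn": 1, "hand": 0.1},
  {"linear": [-0.7, -0.7, 0], "turn": 0, "hand": 0.1},
  {"linear": [-0.7, -0.7, 0], "turn": 0, "hand": 0.1},
  {"linear": [0, 0, 0], "turn": 0, "hand": 0.1},
  {"linear": [0, 0, 0], "turn": 0, "hand": 0.1},
  {"linear": [0, 0, 0], "turn": 0, "hand": 0.1},
  {"linear": [0, 0, 0], "turn": 0, "hand": 0.1},
  {"linear": [0, 0, 0], "turn": 0, "hand": 0.1},
  {"linear": [0, 0, 0], "turn": 0, "hand": 0.1},
])

```text
t: 42.12
tool_pos: [0.5659, 0.1035, 0.0628]
orientation: [-0.0, 0.344, 0.939, -0.0]
wrist_force: [1.2, -2.0, -0.8]
finger_gap: 0.0181
```

```bash
python3 st.py; python3 zoom.py z8
```

```text
t 42.1167 psi 139.71975683082684 alpha 0.8677734599888697 s 24.25441690385756 e 0.84441166933094 z 0.06278040979877977 Falong(out+) -0.7054652322466689 Flat(e+) 2.2135305299897334 fz -0.8030431767736126 tq [-0.367 -0.229  0.186] 0.018062560907654693
```

View pics/z8.png

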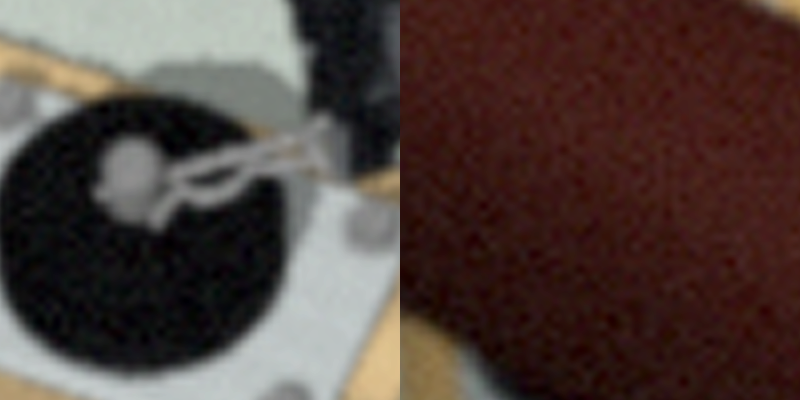

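Request:
arm_command([
  {"linear": [0.2, -0.2, 0], "turn": 0, "hand": 0.1},
  {"linear": [0.2, -0.2, 0], "turn": 0, "hand": 0.1},
  {"linear": [-0.8, -0.9, 0], "turn": 0, "hand": 0.1},
  {"linear": [-0.8, -0.9, 0], "turn": 0, "hand": 0.1},
  {"linear": [-0.8, -0.9, 0], "turn": 0, "hand": 0.1},
  {"linear": [-0.8, -0.9, 0], "turn": 0, "hand": 0.1},
  {"linear": [-0.8, -0.9, 0], "turn": 0, "hand": 0.1},
  {"linear": [0, 0, 0], "turn": 0, "hand": 0.1},
  {"linear": [0, 0, 0], "turn": 0, "hand": 0.1},
  {"linear": [0, 0, 0], "turn": 0, "hand": 0.1},
])

```text
t: 43.05
tool_pos: [0.5638, 0.1005, 0.0637]
orientation: [0.001, 0.344, 0.939, 0.002]
wrist_force: [4.3, 3.7, -0.9]
finger_gap: 0.0184
```

```bash
python3 st.py
```

```text
t 43.05 psi 139.74554832226804 alpha 0.8682236064335185 s 20.627799006394227 e 1.2335175998963148 z 0.0636873094182866 Falong(out+) 5.600698317533588 Flat(e+) 0.9254230176002256 fz -0.9192211629816489 tq [ 0.648 -0.961  0.057] 0.01837206766123163
```

Request:
arm_command([
  {"linear": [-0.7, -0.8, 0], "turn": 0, "hand": 0.1},
  {"linear": [-0.7, -0.8, 0], "turn": 0, "hand": 0.1},
  {"linear": [-0.7, -0.8, 0], "turn": 0, "hand": 0.1},
  {"linear": [-0.7, -0.8, 0], "turn": 0, "hand": 0.1},
  {"linear": [-0.7, -0.8, 0], "turn": 0, "hand": 0.1},
  {"linear": [-0.7, -0.8, 0], "turn": 0, "hand": 0.1},
  {"linear": [0, 0, 0], "turn": 0, "hand": 0.1},
  {"linear": [0, 0, 0], "turn": 0, "hand": 0.1},
  {"linear": [0, 0, 0], "turn": 0, "hand": 0.1},
  {"linear": [0, 0, 0], "turn": 0, "hand": 0.1},
])

```text
t: 43.88
tool_pos: [0.5622, 0.0983, 0.065]
orientation: [0.003, 0.344, 0.939, 0.006]
wrist_force: [7.3, 5.3, 0.5]
finger_gap: 0.0181
```

```bash
python3 st.py
```

```text
t 43.8833 psi 139.78953478137387 alpha 0.8689913149712092 s 17.921522633749362 e 1.5212790841984933 z 0.0649553290073471 Falong(out+) 8.775478371027246 Flat(e+) 2.172755621827942 fz 0.4503129568720867 tq [ 1.342 -1.808  0.078] 0.018072480080539265
```

Request:
arm_command([
  {"linear": [-0.4, -1.1, -0.4], "turn": 0, "hand": 0.1},
  {"linear": [-0.6, -0.8, -0.4], "turn": 0, "hand": 0.1},
  {"linear": [-0.7, -0.8, -0.4], "turn": 0, "hand": 0.1},
  {"linear": [-0.7, -0.8, -0.3], "turn": 0, "hand": 0.1},
  {"linear": [-0.7, -0.8, 0], "turn": 0, "hand": 0.1},
  {"linear": [-0.7, -0.8, 0], "turn": 0, "hand": 0.1},
  {"linear": [0, 0, 0], "turn": 0, "hand": 0.1},
  {"linear": [0, 0, 0], "turn": 0, "hand": 0.1},
  {"linear": [0, 0, 0], "turn": 0, "hand": 0.1},
  {"linear": [0, 0, 0], "turn": 0, "hand": 0.1},
])

```text
t: 44.72
tool_pos: [0.5617, 0.0978, 0.0655]
orientation: [0.005, 0.343, 0.939, 0.012]
wrist_force: [11.9, 10.1, 0.3]
finger_gap: 0.018
```

```bash
python3 st.py
```

```text
t 44.7167 psi 139.87539224579342 alpha 0.8704898104127442 s 17.22549058029408 e 1.560999674880792 z 0.06553938652314113 Falong(out+) 15.382767808717874 Flat(e+) 2.6344394364008927 fz 0.26020585901944787 tq [ 2.447 -2.643  0.079] 0.017969629206109294
```

Request:
arm_command([
  {"linear": [-0.5, -0.9, -0.3], "turn": 0, "hand": 0.1},
  {"linear": [-0.6, -0.8, -0.3], "turn": 0, "hand": 0.1},
  {"linear": [-0.7, -0.8, -0.2], "turn": 0, "hand": 0.1},
  {"linear": [-0.7, -0.8, 0], "turn": 0, "hand": 0.1},
  {"linear": [-0.7, -0.8, 0], "turn": 0, "hand": 0.1},
  {"linear": [0, 0, 0], "turn": 0, "hand": 0.1},
  {"linear": [0, 0, 0], "turn": 0, "hand": 0.1},
  {"linear": [0, 0, 0], "turn": 0, "hand": 0.1},
  {"linear": [0, 0, 0], "turn": 0, "hand": 0.1},
  {"linear": [0, 0, 0], "turn": 0, "hand": 0.1},
])

```text
t: 45.55
tool_pos: [0.5501, 0.0845, 0.0603]
orientation: [-0.001, 0.344, 0.939, -0.001]
wrist_force: [-2.2, -0.3, 3.2]
finger_gap: 0.0182
```

```bash
python3 st.py; python3 zoom.py z9
```

```text
t 45.55 psi 139.72359034377797 alpha 0.8678403674117847 s -0.461138362348521 e 1.1267111061026363 z 0.06030407165842829 Falong(out+) -1.68077425465397 Flat(e+) -1.5047939411596325 fz 3.244834324317447 tq [-0.02   0.607 -0.063] 0.01824036638400234
```

View pics/z9.png

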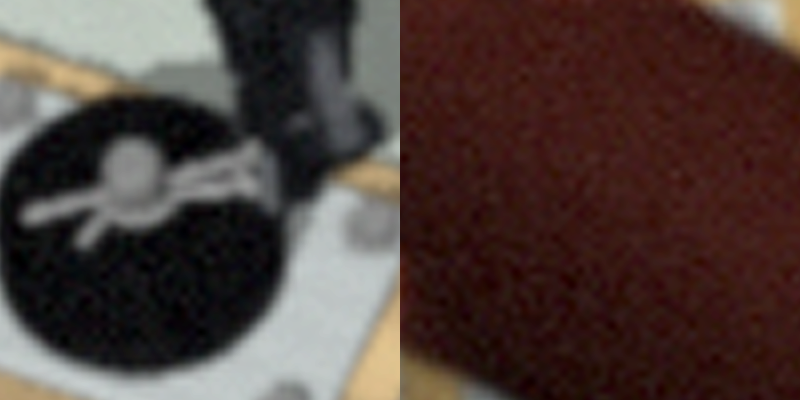

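Request:
arm_command([
  {"linear": [0, 0, 0.7], "turn": 0, "hand": 0.1},
  {"linear": [0, 0, 0.7], "turn": 0, "hand": 0.1},
  {"linear": [-0.3, -0.3, 0.6], "turn": 0, "hand": 0.1},
  {"linear": [-0.3, -0.3, 0], "turn": 0, "hand": 0.1},
  {"linear": [0, 0, 0], "turn": 0, "hand": 0.1},
  {"linear": [0, 0, 0], "turn": 0, "hand": 0.1},
  {"linear": [0, 0, 0], "turn": 0, "hand": 0.1},
  {"linear": [0, 0, 0], "turn": 0, "hand": 0.1},
  {"linear": [0, 0, 0], "turn": 0, "hand": 0.1},
  {"linear": [0, 0, 0], "turn": 0, "hand": 0.1},
])

```text
t: 46.48
tool_pos: [0.5505, 0.0845, 0.0626]
orientation: [-0.0, 0.344, 0.939, 0.0]
wrist_force: [-1.4, 2.0, -1.3]
finger_gap: 0.0183
```

```bash
python3 st.py
```

```text
t 46.4833 psi 139.7294001195281 alpha 0.8679417671274269 s -0.14624351685451842 e 1.4425947970120294 z 0.06256326529151898 Falong(out+) 0.6018249568548648 Flat(e+) -2.3183666337350175 fz -1.3195839236492333 tq [ 0.522  0.398 -0.07 ] 0.01833988889404079
```

Request:
arm_command([
  {"linear": [-0.3, 0.3, 0], "turn": 0, "hand": 0.1},
  {"linear": [-0.4, -0.4, 0], "turn": 0, "hand": 0.1},
  {"linear": [-0.4, -0.4, 0], "turn": 0, "hand": 0.1},
  {"linear": [0, 0, 0], "turn": 0, "hand": 0.1},
  {"linear": [0, 0, 0], "turn": 0, "hand": 0.1},
  {"linear": [0, 0, 0], "turn": 0, "hand": 0.1},
  {"linear": [0, 0, 0], "turn": 0, "hand": 0.1},
  {"linear": [0, 0, 0], "turn": 0, "hand": 0.1},
  {"linear": [0, 0, 0], "turn": 0, "hand": 0.1},
  {"linear": [0, 0, 0], "turn": 0, "hand": 0.1},
])

```text
t: 47.32
tool_pos: [0.5497, 0.0837, 0.0627]
orientation: [0.0, 0.344, 0.939, -0.0]
wrist_force: [-1.2, 0.9, -0.7]
finger_gap: 0.0183
```

```bash
python3 st.py
```

```text
t 47.3167 psi 139.72125298803755 alpha 0.867799572858324 s -1.2846822904895916 e 1.2703443820619906 z 0.06267039323168433 Falong(out+) -0.10904298756689779 Flat(e+) -1.5042858924060487 fz -0.7293929343552934 tq [ 0.397  0.086 -0.094] 0.01831123659748021
```

Request:
arm_command([
  {"linear": [0, 0, 0], "turn": 0, "hand": 0.2},
  {"linear": [0, 0, 0], "turn": 0, "hand": 0.3},
  {"linear": [0, 0, 0], "turn": 0, "hand": 0.4},
  {"linear": [0, 0, 0], "turn": 0, "hand": 0.5},
  {"linear": [0, 0, 0], "turn": 0, "hand": 0.5},
  {"linear": [0, 0, 0], "turn": 0, "hand": 0.5},
  {"linear": [0, 0, 5], "turn": 0, "hand": 0.5},
  {"linear": [0, 0, 15], "turn": 0, "hand": 0.5},
  {"linear": [0, 0, 25], "turn": 0, "hand": 0.5},
  {"linear": [0, 0, 30], "turn": 0, "hand": 0.5},
])

```text
t: 48.15
tool_pos: [0.5485, 0.0832, 0.1373]
orientation: [-0.001, 0.344, 0.939, -0.001]
wrist_force: [0.7, 0.0, 0.5]
finger_gap: 0.0429
```

Request:
arm_command([
  {"linear": [10, 30, 20], "turn": 0, "hand": 0.5},
  {"linear": [10, 38, 10], "turn": 0, "hand": 0.5},
  {"linear": [10, 38, 0], "turn": 0, "hand": 0.5},
  {"linear": [10, 38, 0], "turn": 0, "hand": 0.5},
  {"linear": [10, 38, 0], "turn": 0, "hand": 0.5},
  {"linear": [10, 38, 0], "turn": 0, "hand": 0.5},
  {"linear": [0, 38, 0], "turn": 0, "hand": 0.5},
  {"linear": [0, 0, 0], "turn": 0, "hand": 0.5},
  {"linear": [0, 0, 0], "turn": 0, "hand": 0.5},
  {"linear": [0, 0, 0], "turn": 0, "hand": 0.5},
])

```text
t: 48.98
tool_pos: [0.6094, 0.3415, 0.1676]
orientation: [0.0, 0.344, 0.939, -0.001]
wrist_force: [0.9, -1.0, 0.7]
finger_gap: 0.0424
```

```bash
python3 zoom.py z10; python3 - <<'E'
from h import *
for c in('scene','top'):
    p=snap(c,'end_'+c)
    print(c,[(n,np.round(q['xy'],1),round(q['score'],2)) for n in('grease','screwdriver','scraper','sheave') for q in r.tip_of(n,p)[:1]])
a=np.hstack([cv2.imread('pics/end_scene.png'),cv2.imread('pics/end_top.png')]);cv2.imwrite('pics/end.png',cv2.resize(a,(800,300)))
print(r.get_obs()['t'])
E
```

```text
scene [('grease', array([315.6, 246.7]), 0.87), ('screwdriver', array([351. , 138.3]), 0.57), ('scraper', array([237. , 301.9]), 0.56), ('sheave', array([243.3, 162.4]), 0.76)]
top [('grease', array([282.1, 117.1]), 0.65), ('screwdriver', array([145.9, 133.3]), 0.59), ('scraper', array([367.3, 146.1]), 0.92), ('sheave', array([238.9, 219.7]), 0.6)]
49.5833
```

View pics/z10.png

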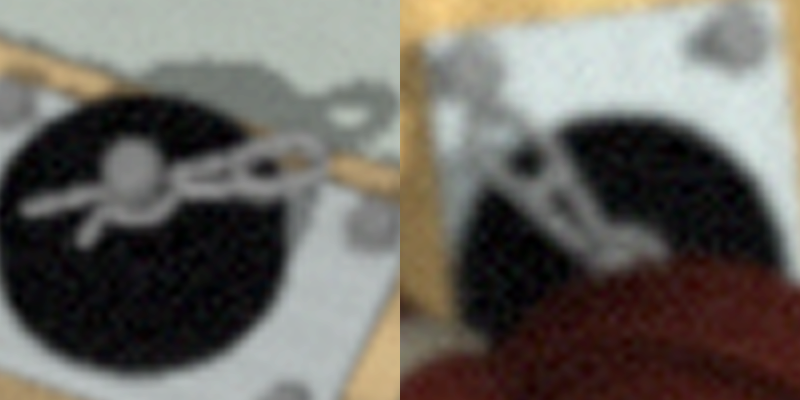

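View pics/end.png

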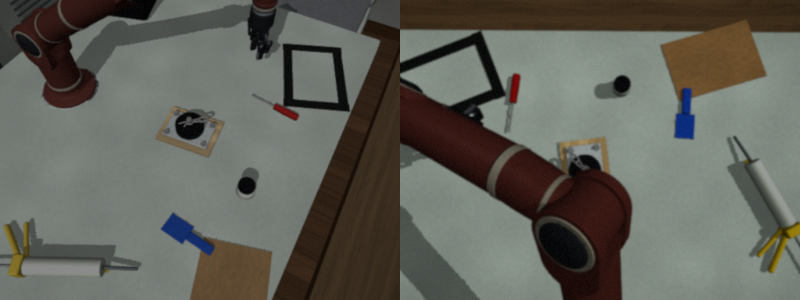

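```bash
python3 - <<'E'
from fit import *
p=snap('scene'); F8=8
f=cv2.resize(p['frame'],None,fx=8,fy=8,interpolation=cv2.INTER_CUBIC)
f=cv2.convertScaleAbs(f,alpha=1.5)
al=.868;u=-np.array([np.cos(al),np.sin(al)]);v=np.array([-u[1],u[0]]);A=np.array([.513,.0535])
for s,col in((0,(0,255,0)),(3,(0,0,255))):
    O=A-(.048+s/1000)*u+.008*v
    P=[(86.5+2.5,-8,2.5),(70,7.5,2.5),(-17.5,0,5),(60,-8,2.5),(48,-8,2.5)]
    for x,y,z in P:
        X=O+x/1000*u+y/1000*v; q=(proj(p,[X[0],X[1],.060+z/1000])+.5)*8
        cv2.circle(f,tuple(q.astype(int)),3,col,-1)
q=((proj(p,[.52,.06,.063])+.5)*8).astype(int)
cv2.imwrite('pics/home.png',f[q[1]-200:q[1]+200,q[0]-250:q[0]+250])
print([(n,np.round(k['xy'],1),k['score']) for n in('clip_tip','clip_seat','axle_hole') for k in r.tip_of(n,p)[:1]])
E
```

```text
[('clip_tip', array([228. , 158.2]), 0.67), ('clip_seat', array([242.3, 154.5]), 0.51), ('axle_hole', array([243.1, 156.7]), 0.69)]
```

View pics/home.png

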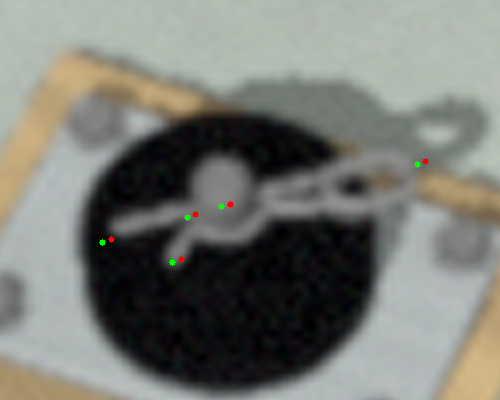

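Request:
arm_command([
  {"linear": [0, -38, 0], "turn": 0, "hand": 0.5},
  {"linear": [-10, -38, 0], "turn": 0, "hand": 0.5},
  {"linear": [-10, -38, 0], "turn": 0, "hand": 0.5},
  {"linear": [-10, -38, 0], "turn": 0, "hand": 0.5},
  {"linear": [-10, -38, 0], "turn": 0, "hand": 0.5},
  {"linear": [-10, -38, -10], "turn": 0, "hand": 0.5},
  {"linear": [-10, -30, -20], "turn": 0, "hand": 0.5},
  {"linear": [0, 0, -20], "turn": 0, "hand": 0.5},
  {"linear": [0, 0, 0], "turn": 0, "hand": 0.5},
  {"linear": [0, 0, 0], "turn": 0, "hand": 0.5},
])

```text
t: 50.62
tool_pos: [0.5493, 0.084, 0.1175]
orientation: [-0.001, 0.344, 0.939, 0.0]
wrist_force: [-0.5, 1.0, 0.2]
finger_gap: 0.0428
```

Request:
arm_command([
  {"linear": [0, 0, -20], "turn": 0, "hand": 0.5},
  {"linear": [0, 0, -20], "turn": 0, "hand": 0.5},
  {"linear": [0, 0, -10], "turn": 0, "hand": 0.5},
  {"linear": [0, 0, -5], "turn": 0, "hand": 0.5},
  {"linear": [0, 0, 0], "turn": 0, "hand": 0.4},
  {"linear": [0, 0, 0], "turn": 0, "hand": 0.3},
  {"linear": [0, 0, 0], "turn": 0, "hand": 0.15},
  {"linear": [0, 0, 0], "turn": 0, "hand": 0.1},
  {"linear": [0, 0, 0], "turn": 0, "hand": 0.1},
  {"linear": [0, 0, 0], "turn": 0, "hand": 0.1},
], newtons=40)

```text
t: 51.45
tool_pos: [0.5489, 0.0861, 0.0636]
orientation: [-0.001, 0.343, 0.939, 0.002]
wrist_force: [-3.5, 4.7, 2.4]
finger_gap: 0.0088
```

```bash
python3 st.py
```

```text
t 51.45 psi 139.82053229614294 alpha 0.869532323663865 s -0.03287086808606432 e -0.727205383374895 z 0.06364030825512945 Falong(out+) 1.2863886863983076 Flat(e+) -5.70960155409427 fz 2.4081574309897142 tq [ 0.905  0.751 -0.064] 0.008813887115692014
```

Request:
arm_command([
  {"linear": [0, 0, 0], "turn": 0, "hand": 0.2},
  {"linear": [0, 0, 0], "turn": 0, "hand": 0.3},
  {"linear": [0, 0, 0], "turn": 0, "hand": 0.4},
  {"linear": [0, 0, 0], "turn": 0, "hand": 0.5},
  {"linear": [0, 0, 0], "turn": 0, "hand": 0.5},
  {"linear": [0, 0, 0], "turn": 0, "hand": 0.5},
  {"linear": [0, 0, 5], "turn": 0, "hand": 0.5},
  {"linear": [0, 0, 15], "turn": 0, "hand": 0.5},
  {"linear": [0, 0, 25], "turn": 0, "hand": 0.5},
  {"linear": [0, 0, 30], "turn": 0, "hand": 0.5},
])

```text
t: 52.28
tool_pos: [0.5485, 0.0831, 0.1373]
orientation: [-0.001, 0.344, 0.939, -0.001]
wrist_force: [1.3, -0.5, -0.3]
finger_gap: 0.0426
```

Request:
arm_command([
  {"linear": [10, 30, 20], "turn": 0, "hand": 0.5},
  {"linear": [10, 38, 10], "turn": 0, "hand": 0.5},
  {"linear": [10, 38, 0], "turn": 0, "hand": 0.5},
  {"linear": [10, 38, 0], "turn": 0, "hand": 0.5},
  {"linear": [10, 38, 0], "turn": 0, "hand": 0.5},
  {"linear": [10, 38, 0], "turn": 0, "hand": 0.5},
  {"linear": [0, 38, 0], "turn": 0, "hand": 0.5},
  {"linear": [-15, 38, 0], "turn": 0, "hand": 0.5},
  {"linear": [-15, 38, 0], "turn": 0, "hand": 0.5},
  {"linear": [0, 0, 0], "turn": 0, "hand": 0.5},
])

```text
t: 53.12
tool_pos: [0.5703, 0.4291, 0.1686]
orientation: [-0.004, 0.336, 0.942, 0.003]
wrist_force: [-3.0, 1.3, 1.1]
finger_gap: 0.0428
```

```bash
python3 zoom.py z11
```

```text
(no output)
```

View pics/z11.png

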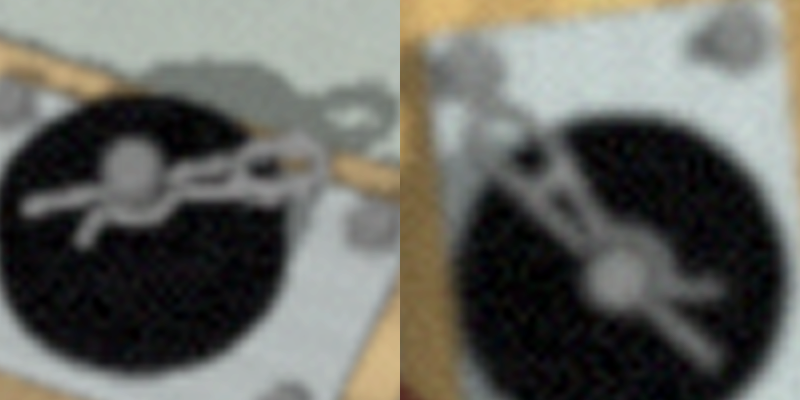

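```bash
cat > cf2.py <<'E'
from clipfit import *
P=[snap('scene'),snap('top')]
al=.868
D=[];
for p in P:
    g=up(p['frame']).max(2).astype(np.float32); D.append(cv2.GaussianBlur(g,(0,0),3))
# direct profile along leg line beyond axle, and past eye, top & scene
u=-np.array([np.cos(al),np.sin(al)]);v=np.array([-u[1],u[0]])
for i,p in enumerate(P):
    print('cam',i)
    for A in ([.5125,.0538],):
        A=np.array(A)
        best=None
        for th in np.arange(-.08,.081,.02):
            uu=np.array([u[0]*np.cos(th)-u[1]*np.sin(th),u[0]*np.sin(th)+u[1]*np.cos(th)]);vv=np.array([-uu[1],uu[0]])
            for e in np.arange(-.004,.0041,.001):
                I=[]
                for d in np.arange(.012,.05,.0005):
                    X=A+d*uu+e*vv; q=px(p,[X[0],X[1],.0625]).astype(np.float32); I.append(float(cv2.getRectSubPix(D[i],(1,1),tuple(map(float,q)))[0,0]))
                sc=np.mean(I[:44])
                if best is None or sc>best[0]: best=(sc,th,e,I)
        I=np.array(best[3]); print('th',best[1],'e',best[2]); 
        hi=np.median(I[10:40]);lo=I[-8:].mean(); k=np.where(I<(hi+lo)/2)[0]; k=k[k>30][0]; print('tip end at mm from axis',12+.5*k,hi,lo)
E
python3 cf2.py
```

```text
cam 0
th -0.08 e -0.001
tip end at mm from axis 27.5 69.56073379516602 79.22910070419312
cam 1
th -0.039999999999999994 e 0.001
tip end at mm from axis 27.5 59.12360191345215 68.61334943771362
```

```bash
sed -i 's/lo=I\[-8:\].mean()/lo=I.min()/; s/print(.tip end/print(I[20:].round().astype(int).tolist());print("tip end/; s/from axis.,/from axis",/' cf2.py; python3 cf2.py
```

```text
cam 0
th -0.08 e -0.001
[69, 68, 68, 67, 67, 67, 67, 67, 67, 67, 68, 68, 69, 70, 70, 71, 71, 71, 71, 71, 70, 69, 67, 65, 62, 58, 55, 51, 46, 41, 37, 33, 29, 25, 22, 19, 17, 16, 15, 15, 16, 17, 19, 22, 26, 31, 36, 42, 48, 55, 62, 69, 76, 82, 89, 95, 100]
tip end at mm from axis 36.5 69.99277114868164 14.873307228088379
cam 1
th -0.039999999999999994 e 0.001
[59, 60, 60, 61, 61, 62, 62, 62, 62, 62, 62, 61, 61, 60, 60, 60, 59, 59, 58, 58, 57, 56, 55, 54, 52, 51, 49, 47, 45, 42, 39, 35, 32, 28, 25, 22, 19, 17, 15, 14, 14, 14, 15, 16, 19, 22, 26, 30, 36, 42, 49, 56, 64, 72, 80, 88, 95]
tip end at mm from axis 37.5 59.53318214416504 13.859118461608887
```

```bash
python3 -c "
from workcell import r
print(r.sign_off())"
```

```text
the job is handed in; nothing more can be done
None
```

The sheave is down on its seat and the cotter is through the cross hole with its bow snapped over the axle. I handed in at about 53.5 s, with the gripper open and clear of everything.

- **Sheave:** I gripped it twice at right angles to centre it, then lowered it onto the axle with no sign of jamming. It met the seat at about 5 N, and the cameras show the axle standing above it.
- **Finding the hole:** I felt for it by sweeping the leg's tip round the axle under light pressure. The leg freed at about 0.87 rad from world x, roughly 0.74 rad off the base's x axis. On the way in it bound against the hole and I turned it to follow, at 7 N or less.
- **Snapping home:** The largest push I read was about 15 N, and then the bow snapped over. Both cameras show the tip out the far side and the bow's hollow round the axle.
- **How far home:** The tip measures 36.5–37.5 mm past the axis against 38.5 mm nominal. Blur and calibration probably account for part of that, so it is home to within about 1–2 mm. I had pushed it about 1 mm further with no resistance before letting go, so I never felt the neck meet the axle.
- **A check that failed:** I tried to grip the eye again to feel that last bit of travel. The fingers closed to 9 mm instead of 18 mm, so the hold was bad; I opened again without pushing. It read about 6 N sideways on the cotter. Pictures afterwards show the cotter still in place.
- **Bystanders:** The jar, screwdriver and scraper showed at their starting places to within a few pixels before the regrip; I did not check them again afterwards.

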